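# Put the bench tools back in the keeper rack

### The arm

A 6-joint arm with a two-finger parallel gripper is mounted at the origin on a cart in front of the work surface, level with it; the furniture and walls round the work are solid. World frame = base frame: x ahead of the robot, y to its left, z up, the work surface at z = 0. Lengths are in m, angles in rad, forces in N, time in s.
With the tool pointing down it reaches from about 0.35 to 0.975 m from the base axis. Payload 4.9 kg.
Tool frame: the origin (TCP) lies on the centre line of the jaws, within the pads' length; the fingertips stand 17 mm ahead of it and the grasp point (between the pads) lies 2 mm behind it (ctrl.tcp_to_tips is the x of the fingertips in the tool frame, in m); x points along the fingers, z is the direction in which the jaws open and shut, and the axes are right-handed (so a half turn about x gives the same grasp; the last joint's range is limited). The gripper opens to 85 mm and grips with 20 to 120 N. Pads are 22 mm wide; open, the fingers measure 114 mm over their backs; the gripper's body (76 mm by 85 mm) begins 54 mm behind the grasp point. The pads swing forward as they close: fully open they stand 13 mm farther back than shut.
Start: joints at [-1.396, 0.053, 1.613, -0, 1.476, -0.119], TCP at [0.181, -0.598, 0.248] pointing down, gripper open.
Joint ranges: [-3.01, 3.01], [-1.01, 2.22], [0.06, 2.58], [-1.02, 4.17], [0.09, 2.62], [-3.14, 3.14]. Speed limits (rad/s): [2.57, 2.57, 3.14, 3.14, 3.14, 3.14].

### API

Orientations are given as a rotation vector (axis times angle).
In Python, from station import ctrl, cams, finder gives the robot as it stands.
- The arm moves only by the tool step_arm, never from a script. Its argument "moves" is a list of rows, each a list of 3 entries, a list of its own where there are three numbers: the shift along the tool's x, y, z in cm, then the turn, a rotation vector about the tool's x, y, z in degrees, then the opening, from 0 (shut) to 1 (fully open). A call has exactly 10 rows; each row is the pose to reach, as a shift and turn from the pose measured when the call began, along the tool's axes at that moment; what a row does not reach only later rows make up. A row lasts 1/12 s, in which the tool goes at most 41.7 mm and 7.16 degrees, less where a joint would pass 70% of its speed; a pose out of reach is approached as far as the arm can. A call with a gripper value outside its range is refused whole. The fingers move at their own pace and stop on an object; "grip_force" is the grip in N (left out, the last holds). Time passes only in rows, so rows that repeat a pose let the fingers close, or fill a call up. It gives the time, the measured TCP pose, the force and the opening at its end, in the units of the state.
- ctrl.get_obs(): the state, without advancing time (a new reading comes with each control period).
- cams.get_image(name): name is "scene" or "top"; returns a dict with "pixels" (480x640x3 uint8, blue, green, red), "fx", "fy", "cx", "cy" (pixels), "position" and "attitude" of the camera in the world. Camera axes: x right, y up, looking along -z (the intrinsics and any distortion apply to the point x, -y, -z); pixel columns grow to the right and rows downward; lengths in m; the calibration is good to about 2 mm. A picture is of the moment at which its call begins. There is no depth.
- ctrl.finish_job(): hands the job in, once; it reports no verdict.
Trained networks look in the newest picture that a camera, given by its name, has taken for a name from the list of things; names that differ only in an ending like _2 or _b are one class to them, and where a whole thing is asked for, a point or a joint stands for the part that bears it (a point fixed in the world has none). Each returns a list of dicts, best first, with "conf" (0 to 1); they miss things now and then, are a little off and sometimes report something else, mostly with a low value. They report only what shows in the picture. A call takes as long as a camera call.
- finder.find_in(camera, name): "at" ([column, row] in pixels, amid what is visible of it).
- finder.regions_of(camera, name): "region" (480x640 bool, what is visible of it) and "at" ([column, row] in pixels, amid what is visible of it).
- finder.tip_of(camera, name): "at" ([column, row] in pixels: a listed point, or the origin of a listed thing).
The state is a dict: "t": time; "q": joint angles; "dq": joint speeds; "effort": joint torques, N m; "tool_pos": TCP position; "tool_rot": TCP orientation; "contact_force": force on the tool from outside, world axes, zero at the start; "wrist_torque": the same for the moment, N m; "opening": finger opening in m.
Only numpy, scipy, OpenCV 4.12 (cv2) and the standard library are available. Lean on these libraries where they do the work, as an engineer would, in place of code of your own. Each camera call takes 0.05 s, during which the arm holds its last target. There are 200 camera calls.

### The job

Swing the rack's keeper bar, which stands ajar, well up out of the way, at least until it stands nearly upright, and put every loose screwdriver, file and pair of pliers that is out on the bench back in the cradle of its own colour (screwdrivers by their cap, file and pliers by their handles), lying level in both notches and centred along the cradle between the end stops with its handle end at the wide label plate, towards you. Then, with all the tools in place, swing the keeper fully shut past its spring catch, and leave the spectacles and the marker pen where they are.

Things in the scene. Friction and masses are not known exactly. Their poses are not given: they have to be found in the camera images.
- rack: the tool rack: aluminium base plate 180 x 325 mm, 8 mm thick, fixed to the worktop; origin under its centre, x to its rear, y to its left. Five coloured cradles stand on it side by side at y = -100, -50, 0, 50, 100 mm, in an order that differs each time. A 70 mm high post with the keeper's spring ball catch stands at x=12, y=-130 mm; hinge posts 64 mm high at x=72, y=+-155 mm
- keeper (a joint): the rack's keeper: two 77 mm steel arms hinged at the rear, carrying a 10 mm bar across all cradles. 0 = shut stop, bar level, 55 mm over the worktop across the tools' middles; grows as it swings up and to the rear, 1.57 = upright, 2.1 = rear stop. Stays where left (0.13 N m friction); below 0.3 rad it must be pressed past a spring ball catch with about 3 to 6 N. Starts ajar
- keeper_grip (a point): centre of the keeper's black rubber grip: a round sleeve 14 mm thick, 46 mm long, that continues the bar to the right of the right arm, its length along the rack's y axis at any keeper angle; take it from above, fingers closing along the rack's x (or push it). Only the base plate (below 8 mm) lies under it
- keeper_hinge (a point): point on the keeper's hinge axis (along the rack's y) 55 mm over the worktop, nearly in line with the grip; the grip centre moves about this axis on a circle of radius 77 mm: in front of it (rack -x) when shut, above it at 1.57. Standing open it reaches up to 140 mm over the worktop: carry tools higher than that
- red_driver: red-capped precision screwdriver with a silver handle, 87 mm long, handle 10.4 mm thick from y=-10 to +44 mm, 3 mm shaft from y=-44 to -10 mm; origin: middle of its underside, +y to the handle end, z up as it lies (round ones may roll); best gripped across at y = +8 mm
- red_driver_butt (a point): the handle end of the red_driver: the point at y=+44 mm on its long axis, 5.5 mm over the underside
- red_cradle: the red cradle, place of the red_driver: two notched rails, flared sides 15 mm high, at y=+32 mm (for the handle, notch 13 mm wide) and y=-30 mm (notch 8 mm), 10 mm thick, room for fingers between; 34 mm high end stops 9 mm clear of both ends, the handle's (to the robot, +y) a wide label plate. Origin at its foot, 8 mm over the worktop; seated tool: same axes, origin 22 mm above this
- blue_driver: blue-capped precision screwdriver with a silver handle, 96 mm long, handle 10.4 mm thick from y=-10 to +48 mm, 3 mm shaft from y=-48 to -10 mm; origin: middle of its underside, +y to the handle end, z up as it lies (round ones may roll); best gripped across at y = +8 mm
- blue_driver_butt (a point): the handle end of the blue_driver: the point at y=+48 mm on its long axis, 5.5 mm over the underside
- blue_cradle: the blue cradle, place of the blue_driver: two notched rails, flared sides 15 mm high, at y=+34 mm (for the handle, notch 13 mm wide) and y=-32 mm (notch 8 mm), 10 mm thick, room for fingers between; 34 mm high end stops 9 mm clear of both ends, the handle's (to the robot, +y) a wide label plate. Origin at its foot, 8 mm over the worktop; seated tool: same axes, origin 22 mm above this
- yellow_driver: yellow-capped precision screwdriver with a silver handle, 83 mm long, handle 10.4 mm thick from y=-10 to +41 mm, 3 mm shaft from y=-41 to -10 mm; origin: middle of its underside, +y to the handle end, z up as it lies (round ones may roll); best gripped across at y = +8 mm
- yellow_driver_butt (a point): the handle end of the yellow_driver: the point at y=+41 mm on its long axis, 5.5 mm over the underside
- yellow_cradle: the yellow cradle, place of the yellow_driver: two notched rails, flared sides 15 mm high, at y=+31 mm (for the handle, notch 13 mm wide) and y=-30 mm (notch 8 mm), 10 mm thick, room for fingers between; 34 mm high end stops 9 mm clear of both ends, the handle's (to the robot, +y) a wide label plate. Origin at its foot, 8 mm over the worktop; seated tool: same axes, origin 22 mm above this
- orange_file: small hand file with an orange handle, 130 mm long, handle 11.6 mm thick from y=+10 to +65 mm, flat blade 8 mm wide and 3 mm thick, its middle 6 mm over the underside, from y=-65 to +10 mm; origin: middle of its underside, +y to the handle end, z up as it lies (round ones may roll); best gripped across at y = +18 mm
- orange_file_butt (a point): the handle end of the orange_file: the point at y=+65 mm on its long axis, 5.5 mm over the underside
- file_cradle: the orange cradle, place of the orange_file: two notched rails, flared sides 15 mm high, at y=+46 mm (for the handle, notch 14 mm wide) and y=-30 mm (notch 11 mm), 10 mm thick, room for fingers between; 34 mm high end stops 9 mm clear of both ends, the handle's (to the robot, +y) a wide label plate. Origin at its foot, 8 mm over the worktop; seated tool: same axes, origin 22 mm above this
- black_pliers: snipe-nose pliers with black handles, 139 mm long, 11 mm thick; 28 mm wide and solid at the joint (y=-12 to +10 mm), handles 30 mm wide over both from there to y=+70 mm, nose 12 mm wide to y=-70 mm; origin: middle of its underside, +y to the handle end, z up as it lies (round ones may roll); best gripped across at y = +0 mm
- black_pliers_butt (a point): the handle end of the black_pliers: the point at y=+70 mm on its long axis, 5.5 mm over the underside
- pliers_cradle: the black cradle, place of the black_pliers: two notched rails, flared sides 15 mm high, at y=+50 mm (for the handle, notch 33 mm wide) and y=-50 mm (notch 16 mm), 10 mm thick, room for fingers between; 34 mm high end stops 9 mm clear of both ends, the handle's (to the robot, +y) a wide label plate. Origin at its foot, 8 mm over the worktop; seated tool: same axes, origin 22 mm above this
- spectacles_2: clear-framed spectacles lying behind the rack, 38x135x37 mm; a bystander; origin at the middle of its underside
- marker_pen: black-and-white marker pen, 135 mm long, lying by the notebook at the left; a bystander; origin at the middle of its underside

How it is judged:
On the way, in this order (a step that is already met when the one before it is completed fails the run):
1. the keeper is swung up out of the way (value of joint keeper above 1.25 rad), for 0.2 s.
2. every tool present lies in its own cradle while the keeper is still open (value of joint keeper above 0.5 rad and x of red_driver in the frame of red_cradle between -0.012 and 0.012 m and y of red_driver in the frame of red_cradle between -0.018 and 0.018 m and x of red_driver_butt in the frame of red_cradle between -0.012 and 0.012 m and y of red_driver_butt in the frame of red_cradle between 0.02 and 0.1 m and z of red_driver_butt in the frame of red_cradle between 0.02 and 0.036 m and angle between red_driver's own y axis and vertical between 1.42 and 1.72 rad and x of blue_driver in the frame of blue_cradle between -0.012 and 0.012 m and y of blue_driver in the frame of blue_cradle between -0.018 and 0.018 m and x of blue_driver_butt in the frame of blue_cradle between -0.012 and 0.012 m and y of blue_driver_butt in the frame of blue_cradle between 0.02 and 0.1 m and z of blue_driver_butt in the frame of blue_cradle between 0.02 and 0.036 m and angle between blue_driver's own y axis and vertical between 1.42 and 1.72 rad and x of yellow_driver in the frame of yellow_cradle between -0.012 and 0.012 m and y of yellow_driver in the frame of yellow_cradle between -0.018 and 0.018 m and x of yellow_driver_butt in the frame of yellow_cradle between -0.012 and 0.012 m and y of yellow_driver_butt in the frame of yellow_cradle between 0.02 and 0.1 m and z of yellow_driver_butt in the frame of yellow_cradle between 0.02 and 0.036 m and angle between yellow_driver's own y axis and vertical between 1.42 and 1.72 rad and x of orange_file in the frame of file_cradle between -0.012 and 0.012 m and y of orange_file in the frame of file_cradle between -0.018 and 0.018 m and x of orange_file_butt in the frame of file_cradle between -0.012 and 0.012 m and y of orange_file_butt in the frame of file_cradle between 0.02 and 0.1 m and z of orange_file_butt in the frame of file_cradle between 0.02 and 0.036 m and angle between orange_file's own y axis and vertical between 1.42 and 1.72 rad and x of black_pliers in the frame of pliers_cradle between -0.012 and 0.012 m and y of black_pliers in the frame of pliers_cradle between -0.018 and 0.018 m and x of black_pliers_butt in the frame of pliers_cradle between -0.012 and 0.012 m and y of black_pliers_butt in the frame of pliers_cradle between 0.02 and 0.1 m and z of black_pliers_butt in the frame of pliers_cradle between 0.02 and 0.036 m and angle between black_pliers's own y axis and vertical between 1.42 and 1.72 rad), for 0.2 s.
3. the keeper is shut past its catch (value of joint keeper below 0.04 rad), for 0.2 s.
At the end, for the whole second after the job is handed in: Keeper within 0.04 rad of shut; every tool present still, in its own colour's cradle, origin within 12 mm across and 18 mm along of its place, handle end to the robot within 12 mm of the cradle's middle line and 20 to 36 mm over its foot, level within 8 degrees (value of joint keeper below 0.04 rad and x of red_driver in the frame of red_cradle between -0.012 and 0.012 m and y of red_driver in the frame of red_cradle between -0.018 and 0.018 m and x of red_driver_butt in the frame of red_cradle between -0.012 and 0.012 m and y of red_driver_butt in the frame of red_cradle between 0.02 and 0.1 m and z of red_driver_butt in the frame of red_cradle between 0.02 and 0.036 m and angle between red_driver's own y axis and vertical between 1.42 and 1.72 rad and x of blue_driver in the frame of blue_cradle between -0.012 and 0.012 m and y of blue_driver in the frame of blue_cradle between -0.018 and 0.018 m and x of blue_driver_butt in the frame of blue_cradle between -0.012 and 0.012 m and y of blue_driver_butt in the frame of blue_cradle between 0.02 and 0.1 m and z of blue_driver_butt in the frame of blue_cradle between 0.02 and 0.036 m and angle between blue_driver's own y axis and vertical between 1.42 and 1.72 rad and x of yellow_driver in the frame of yellow_cradle between -0.012 and 0.012 m and y of yellow_driver in the frame of yellow_cradle between -0.018 and 0.018 m and x of yellow_driver_butt in the frame of yellow_cradle between -0.012 and 0.012 m and y of yellow_driver_butt in the frame of yellow_cradle between 0.02 and 0.1 m and z of yellow_driver_butt in the frame of yellow_cradle between 0.02 and 0.036 m and angle between yellow_driver's own y axis and vertical between 1.42 and 1.72 rad and x of orange_file in the frame of file_cradle between -0.012 and 0.012 m and y of orange_file in the frame of file_cradle between -0.018 and 0.018 m and x of orange_file_butt in the frame of file_cradle between -0.012 and 0.012 m and y of orange_file_butt in the frame of file_cradle between 0.02 and 0.1 m and z of orange_file_butt in the frame of file_cradle between 0.02 and 0.036 m and angle between orange_file's own y axis and vertical between 1.42 and 1.72 rad and x of black_pliers in the frame of pliers_cradle between -0.012 and 0.012 m and y of black_pliers in the frame of pliers_cradle between -0.018 and 0.018 m and x of black_pliers_butt in the frame of pliers_cradle between -0.012 and 0.012 m and y of black_pliers_butt in the frame of pliers_cradle between 0.02 and 0.1 m and z of black_pliers_butt in the frame of pliers_cradle between 0.02 and 0.036 m and angle between black_pliers's own y axis and vertical between 1.42 and 1.72 rad and linear speed of each of red_driver, blue_driver, yellow_driver, orange_file, black_pliers below 0.03 m/s); the robot touches nothing.
It fails at once if a bystander (spectacles or marker pen) is moved more than 5 cm (distance of any of spectacles_2, marker_pen from where it was at the start of the episode above 0.05 m).
Of red_driver, blue_driver, yellow_driver, orange_file, black_pliers only 4 to 5 are there at a start; the rules pass over those that are not, and their reading is None.
At some moment in a run one of red_driver, blue_driver, yellow_driver, black_pliers may be knocked a few centimetres aside while the robot is not near it.
Once in a run the grip may slacken for a moment while it holds something.
It also fails if it takes over 210 s, if anything falls off the work surface, if the arm or the gripper's body presses on something with over 40 N, if the wrist force passes 120 N, or if a joint passes its speed limit or range.

## Working session

There is one attempt and no reset: what is moved stays moved. The work goes in short steps, Python scripts to look and compute and a tool call to move; the robot and the scene stay as the last step left them, time stands still between calls to the robot, and variables do not carry over. Pictures are saved under pics/ and viewed, on a budget of 14 in all, crops included, one or two more only if the job needs it, and the job is handed in when it is done.

Besides the shell and the picture viewer there is one more tool, called in YAML: its name, and indented under it one key for each argument. step_arm: Moves the arm, as the interface text tells. Its arguments: {"type":"object","properties":{"moves":{"type":"array"},"grip_force":{"type":"number"}},"required":["moves"]}

```bash
mkdir -p pics; ls; cat > h.py <<'E'
import numpy as np, cv2
from scipy.spatial.transform import Rotation as R
from station import ctrl, cams, finder
def img(n): return cams.get_image(n)
def ray(im,px):
    d=np.array([(px[0]-im['cx'])/im['fx'],-(px[1]-im['cy'])/im['fy'],-1.])
    a=np.array(im['attitude'],float)
    M=R.from_rotvec(a).as_matrix() if a.size==3 else a.reshape(3,3)
    return np.array(im['position']),M@d
def at_z(im,px,z):
    p,d=ray(im,px); return p+d*(z-p[2])/d[2]
def proj(im,P):
    a=np.array(im['attitude'],float); M=R.from_rotvec(a).as_matrix() if a.size==3 else a.reshape(3,3)
    c=M.T@(np.array(P)-im['position']); return np.array([im['cx']+im['fx']*c[0]/-c[2], im['cy']+im['fy']*c[1]/c[2]])
E
python3 - <<'E'
from h import *
for n in ('top','scene'):
    im=img(n); cv2.imwrite(f'pics/{n}0.png',im['pixels']); print(n,{k:v for k,v in im.items() if k!='pixels'})
    for t in ['rack','keeper_grip','keeper_hinge','red_driver','blue_driver','yellow_driver','orange_file','black_pliers','red_cradle','blue_cradle','yellow_cradle','file_cradle','pliers_cradle','red_driver_butt','blue_driver_butt','yellow_driver_butt','orange_file_butt','black_pliers_butt','spectacles_2','marker_pen']:
        r=finder.tip_of(n,t)[:2]
        print(t,[(np.round(x['at']).tolist(),round(x['conf'],2),at_z(im,x['at'],0.03 if 'cradle' in t else 0.006)[:2].round(3).tolist()) for x in r])
o=ctrl.get_obs(); print(o['tool_pos'],R.from_rotvec(o['tool_rot']).as_matrix().round(3),o['opening'],o['t'])
E
```

```text
pics
top {'fx': 437.995113820107, 'fy': 437.995113820107, 'cx': 316.32054717728374, 'cy': 241.6946558842868, 'position': array([0.34440882, 0.00289593, 1.36139771]), 'attitude': array([ 0.12146606, -0.15093183, -1.54315768])}
rack [([264.0, 244.0], 0.72, [0.571, 0.145])]
keeper_grip [([322.0, 235.0], 0.61, [0.606, -0.039]), ([409.0, 250.0], 0.6, [0.564, -0.313])]
keeper_hinge [([323.0, 218.0], 0.9, [0.661, -0.041])]
red_driver [([434.0, 262.0], 0.66, [0.526, -0.39])]
blue_driver [([280.0, 247.0], 0.7, [0.563, 0.092]), ([356.0, 284.0], 0.63, [0.454, -0.147])]
yellow_driver [([294.0, 246.0], 0.72, [0.569, 0.049]), ([400.0, 282.0], 0.49, [0.462, -0.283])]
orange_file [([354.0, 283.0], 0.54, [0.457, -0.141])]
black_pliers [([403.0, 230.0], 0.72, [0.627, -0.295])]
red_cradle [([179.0, 229.0], 0.63, [0.609, 0.406]), ([265.0, 243.0], 0.5, [0.57, 0.139])]
blue_cradle [([246.0, 244.0], 0.55, [0.567, 0.197])]
yellow_cradle [([233.0, 245.0], 0.79, [0.563, 0.237])]
file_cradle [([280.0, 242.0], 0.72, [0.576, 0.092]), ([357.0, 298.0], 0.16, [0.409, -0.145])]
pliers_cradle [([294.0, 243.0], 0.9, [
[... 1375 characters left out ...]
0.551, 0.268])]
file_cradle [([284.0, 273.0], 0.67, [0.555, 0.114])]
pliers_cradle [([295.0, 262.0], 0.6, [0.562, 0.067])]
red_driver_butt []
blue_driver_butt [([408.0, 248.0], 0.65, [0.401, -0.157]), ([394.0, 242.0], 0.52, [0.44, -0.16])]
yellow_driver_butt [([424.0, 220.0], 0.52, [0.43, -0.295])]
orange_file_butt []
black_pliers_butt [([386.0, 201.0], 0.56, [0.558, -0.323])]
spectacles_2 [([266.0, 232.0], 0.76, [0.723, -0.008]), ([294.0, 263.0], 0.21, [0.583, 0.048])]
marker_pen [([147.0, 360.0], 0.63, [0.61, 0.427]), ([254.0, 297.0], 0.41, [0.574, 0.188])]
[ 0.18099121 -0.59820316  0.24828588] [[-0.     0.957  0.29 ]
 [ 0.     0.29  -0.957]
 [-1.    -0.    -0.   ]] 0.08568165380874515 2.1
```

```bash
python3 - <<'E'
import cv2
a=cv2.imread('pics/top0.png')[170:320,160:460]; cv2.imwrite('pics/topc.png',cv2.resize(a,(800,400),interpolation=cv2.INTER_CUBIC))
a=cv2.imread('pics/scene0.png')[150:390,130:450]; cv2.imwrite('pics/scenec.png',cv2.resize(a,(800,600),interpolation=cv2.INTER_CUBIC))
E
```

```text
(no output)
```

View pics/topc.png

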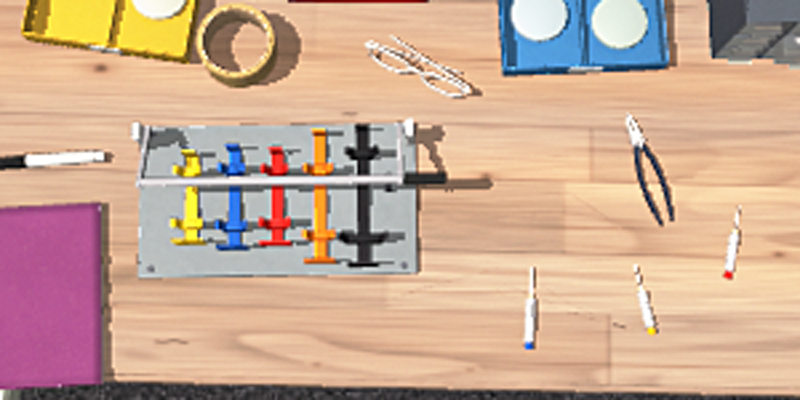

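View pics/scenec.png

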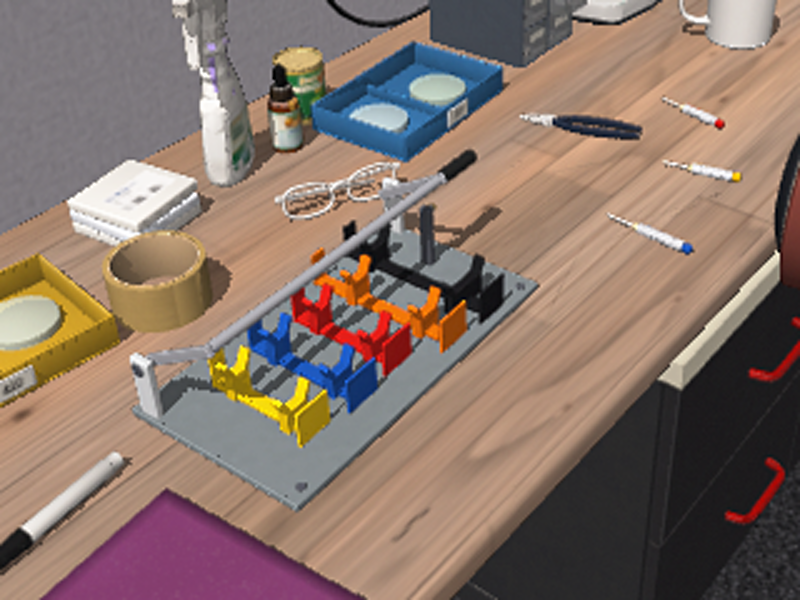

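```bash
cat >> h.py <<'E'
def tool(n,im,t,near=None,z=.0055):
    out=[]
    for r in finder.regions_of(n,t)[:3]:
        ys,xs=np.nonzero(r['region'])
        if len(xs)<8: continue
        P=np.array([at_z(im,(x,y),z)[:2] for x,y in zip(xs,ys)])
        c=P.mean(0); u=np.linalg.svd(P-c,full_matrices=False)[2][0]; u=u if u[0]<0 else -u
        s=(P-c)@u; v=(P-c)@[-u[1],u[0]]; m=c+u*(s.max()+s.min())/2
        out.append(dict(conf=round(r['conf'],2),n=len(xs),mid=m.round(3).tolist(),L=round(np.ptp(s),3),W=round(np.ptp(v),3),ang=round(np.degrees(np.arctan2(u[1],u[0])),1)))
    return out
E
python3 - <<'E'
from h import *
ims={n:img(n) for n in('top','scene')}
for n,im in ims.items():
    for t in ['red_driver','blue_driver','yellow_driver','black_pliers']: print(n,t,*tool(n,im,t),sep='\n   ')
T=ims['top'];S=ims['scene']
f=lambda im,o,s,pts,z:print([at_z(im,(o[0]+x/s,o[1]+y/s),z)[:2].round(3).tolist() for x,y in pts])
f(T,(160,170),8/3,[(138,122),(418,272),(138,276)],.008)
f(S,(130,150),2.5,[(135,410),(300,508),(538,285)],.008)
r=finder.regions_of('top','rack')[0]['region']
c,_=cv2.findContours(r.astype('uint8'),0,2); b=cv2.boxPoints(cv2.minAreaRect(max(c,key=len))); print('rackbox',[at_z(T,p,.008)[:2].round(3).tolist() for p in b])
g=[finder.find_in(n,'keeper_grip')[:3] for n in('top','scene')]; print(g)
E
```

```text
top
   red_driver
   {'conf': 0.53, 'n': 60, 'mid': [0.518, -0.39], 'L': np.float64(0.052), 'W': np.float64(0.012), 'ang': np.float64(170.3)}
top
   blue_driver
   {'conf': 0.38, 'n': 4828, 'mid': [0.571, 0.131], 'L': np.float64(0.365), 'W': np.float64(0.183), 'ang': np.float64(92.4)}
top
   yellow_driver
   {'conf': 0.58, 'n': 12, 'mid': [0.526, -0.391], 'L': np.float64(0.029), 'W': np.float64(0.004), 'ang': np.float64(172.8)}
   {'conf': 0.42, 'n': 40, 'mid': [0.45, -0.289], 'L': np.float64(0.045), 'W': np.float64(0.008), 'ang': np.float64(-166.8)}
top
   black_pliers
   {'conf': 0.53, 'n': 146, 'mid': [0.621, -0.291], 'L': np.float64(0.122), 'W': np.float64(0.03), 'ang': np.float64(-161.7)}
scene
   red_driver
   {'conf': 0.4, 'n': 54, 'mid': [0.515, -0.389], 'L': np.float64(0.053), 'W': np.float64(0.017), 'ang': np.float64(165.2)}
scene
   blue_driver
   {'conf': 0.58, 'n': 87, 'mid': [0.435, -0.152], 'L': np.float64(0.061), 'W': np.float64(0.017), 'ang': np.float64(175.6)}
   {'conf': 0.37, 'n': 291, 'mid': [0.618, -0.292], 'L': np.float64(0.135), 'W': np.float64(0.044), 'ang': np.float64(-159.6)}
scene
   yellow_driver
   {'conf': 0.67, 'n': 118, 'mid': [0.454, -0.287], 'L': np.float64(0.061), 'W': np.float64(0.03), 'ang': np.float64(-169.5)}
   {'conf': 0.28, 'n': 585, 'mid': [0.595, 0.028], 'L': np.float64(0.196), 'W': np.float64(0.078), 'ang': np.float64(-177.7)}
scene
   black_pliers
   {'conf': 0.64, 'n': 287, 'mid': [0.617, -0.292], 'L': np.float64(0.132), 'W': np.float64(0.043), 'ang': np.float64(-159.9)}
[[0.657, 0.312], [0.487, -0.023], [0.475, 0.3]]
[[0.649, 0.311], [0.471, 0.304], [0.484, -0.016]]
rackbox [[0.582, 0.22], [0.587, 0.186], [0.511, 0.175], [0.506, 0.209]]
[[{'at': [282.3, 237.4], 'conf': 0.87}], [{'at': [258.7, 252.3], 'conf': 0.72}]]
```

```bash
cat >> h.py <<'E'
def tri(a,pa,b,pb):
    p,d=ray(a,pa);q,e=ray(b,pb);d=d/np.linalg.norm(d);e=e/np.linalg.norm(e)
    s,t=np.linalg.lstsq(np.stack([d,-e],1),q-p,rcond=None)[0]
    return (p+s*d+q+t*e)/2,np.linalg.norm(p+s*d-q-t*e)
YAW=.040;C=np.array([.569,.1455])
def rk(x,y,z):
    c,s=np.cos(YAW),np.sin(YAW); return np.array([C[0]+c*x-s*y,C[1]+s*x+c*y,z])
HALF=dict(yellow=41.5,blue=48,red=43.5,orange=65,black=69.5)
CY=dict(yellow=.1,blue=.05,red=0,orange=-.05,black=-.1)
def overlay(im,o,s,wh,fn,tools=(),cx=0.,pts=()):
    k=cv2.resize(im['pixels'],None,fx=s,fy=s,interpolation=cv2.INTER_CUBIC)
    def L(a,b,col):
        a,b=[tuple(int(round(v)) for v in (proj(im,p)+.5)*s-.5) for p in(a,b)]; cv2.line(k,a,b,col,1)
    r=[rk(x,y,.008) for x,y in((-.09,-.1625),(.09,-.1625),(.09,.1625),(-.09,.1625))]
    for i in range(4): L(r[i],r[(i+1)%4],(255,0,255))
    for n,y in CY.items():
        h=HALF[n]/1000+.009
        for e in(-h,h):
            L(rk(cx+e,y-.01,.042),rk(cx+e,y+.01,.042),(255,255,0))
        L(rk(cx-h,y,.008),rk(cx+h,y,.008),(255,255,0))
    for a,b in tools: L((*a,.0055),(*b,.0055),(0,255,0))
    for p in pts:
        u=(proj(im,p)+.5)*s-.5; cv2.drawMarker(k,tuple(int(round(v)) for v in u),(0,200,0),0,10,1)
    x,y=int(o[0]*s),int(o[1]*s); cv2.imwrite(fn,k[y:y+wh[1],x:x+wh[0]])
E
python3 - <<'E'
from h import *
T=img('top');S=img('scene')
G,e=tri(T,(160+425*3/8,170+178*3/8),S,(130+458/2.5,150+165/2.5)); print('grip',G,e)
h=rk(.072,-.175,.055); print(h, 'ang',np.arctan2(G[2]-.055,np.hypot(*(h-G)[:2])))
for n,z,a,b in [('blue',.0055,(533,268),(530,347)),('yellow',.0055,(636,266),(653,332)),('red',.0055,(738,207),(728,277)),('pliers',.0055,(631,116),(667,222))]:
    A,B=[at_z(T,(160+p[0]*3/8,170+p[1]*3/8),z)[:2] for p in(a,b)]; u=B-A; print(n,A.round(3),B.round(3),'mid',((A+B)/2).round(4),'L',np.hypot(*u).round(3),'ang',np.degrees(np.arctan2(u[1],u[0])).round(1))
A=[.0]
overlay(T,(205,205),6,(760,560),'pics/ov1.png',pts=[rk(.072,.155,.064),rk(.072,-.155,.064),rk(.012,-.13,.07)])
overlay(S,(180,190),4.4,(760,600),'pics/ov2.png',pts=[rk(.072,.155,.064),rk(.072,-.155,.064),rk(.012,-.13,.07)])
E
```

```text
grip [ 0.58263536 -0.02711013  0.09452827] 0.0005729057095227536
[ 0.64794054 -0.02648079  0.055     ] ang 0.544276191102895
blue [ 0.495 -0.158] [ 0.404 -0.155] mid [ 0.4496 -0.1562] L 0.092 ang 178.1
yellow [ 0.501 -0.278] [ 0.424 -0.297] mid [ 0.4624 -0.2879] L 0.079 ang -166.1
red [ 0.574 -0.4  ] [ 0.49  -0.386] mid [ 0.532  -0.3934] L 0.085 ang 170.5
pliers [ 0.681 -0.274] [ 0.554 -0.316] mid [ 0.6172 -0.2951] L 0.134 ang -162.0
```

View pics/ov1.png

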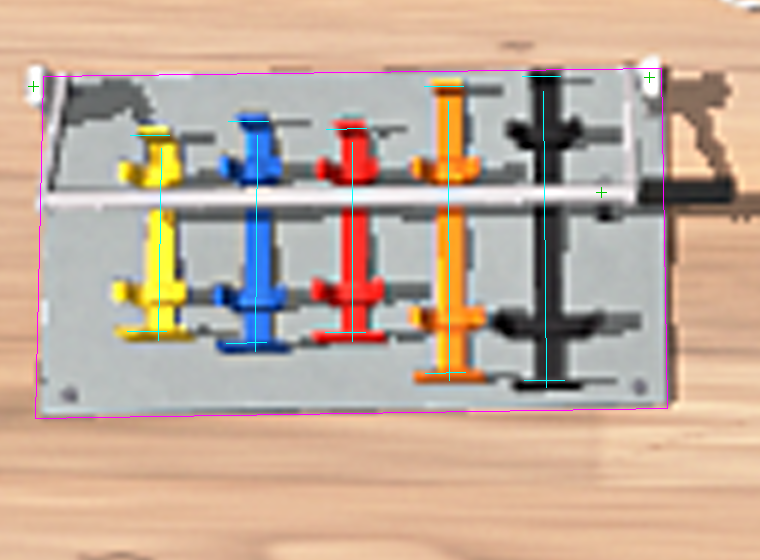

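View pics/ov2.png

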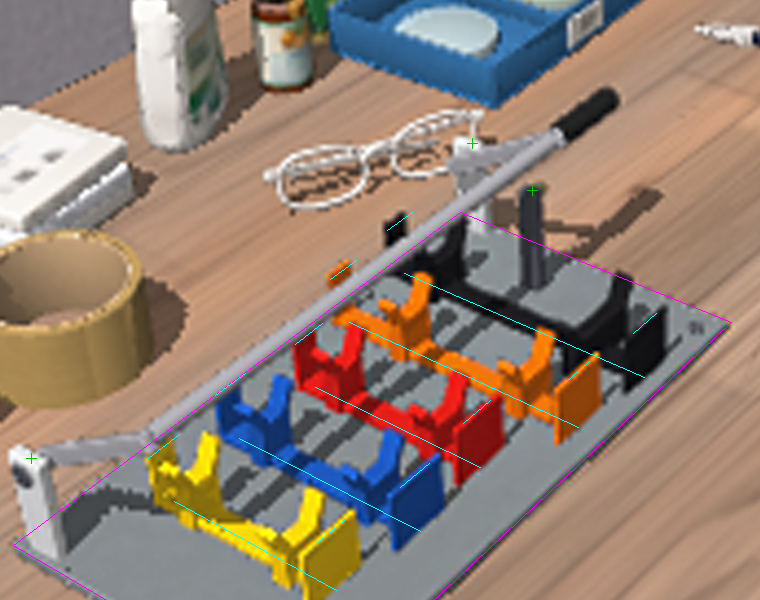

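```bash
cat >> h.py <<'E'
def go(P,zang):
    "tool-frame shift cm / turn deg to reach TCP P, pointing down, jaw axis z at world angle zang (deg, mod 180)"
    o=ctrl.get_obs(); M=R.from_rotvec(o['tool_rot']).as_matrix(); a=np.radians(zang)
    best=None
    for k in (0,np.pi):
        z=np.array([np.cos(a+k),np.sin(a+k),0]); x=np.array([0,0,-1.]); D=np.stack([x,np.cross(z,x),z],1)
        r=R.from_matrix(M.T@D).as_rotvec(degrees=True)
        if best is None or np.linalg.norm(r)<np.linalg.norm(best): best=r
    print('shift',(M.T@(np.array(P)-o['tool_pos'])*100).round(2).tolist(),'turn',best.round(1).tolist(),'| t',round(o['t'],1),'pos',o['tool_pos'].round(4).tolist(),'F',np.round(o['contact_force'],1).tolist(),'op',round(o['opening'],4),'q6',round(o['q'][5],2))
E
python3 -c "
from h import *
go((.583,-.027,.19),2.3)"
```

```text
shift [5.83, 55.02, -43.03] turn [-75.5, 0.0, 0.0] | t 2.9 pos [0.181, -0.5982, 0.2483] F [0.4, 0.1, 0.5] op 0.0853 q6 -0.12
```

step_arm:
  moves:
    - [[2, 55, -43], [-75.5, 0, 0], 0.5]
    - [[2, 55, -43], [-75.5, 0, 0], 0.5]
    - [[2, 55, -43], [-75.5, 0, 0], 0.5]
    - [[2, 55, -43], [-75.5, 0, 0], 0.5]
    - [[2, 55, -43], [-75.5, 0, 0], 0.5]
    - [[2, 55, -43], [-75.5, 0, 0], 0.5]
    - [[2, 55, -43], [-75.5, 0, 0], 0.5]
    - [[2, 55, -43], [-75.5, 0, 0], 0.5]
    - [[2, 55, -43], [-75.5, 0, 0], 0.5]
    - [[2, 55, -43], [-75.5, 0, 0], 0.5]
  grip_force: 25

```text
t: 3.68
tool_pos: [0.4215, -0.2558, 0.2367]
tool_rot: [0.016, 1.57, -0.017]
contact_force: [0.7, 0.2, 0.3]
opening: 0.0426
```

```bash
python3 -c "
from h import *
go((.583,-.027,.15),2.3)"
```

```text
shift [8.67, 23.22, 15.65] turn [-3.5, 0.0, 0.0] | t 3.7 pos [0.4215, -0.2558, 0.2367] F [0.7, 0.2, 0.3] op 0.0426 q6 -0.68
```

step_arm:
  moves:
    - [[5, 23.2, 15.6], [-3.5, 0, 0], 0.5]
    - [[5, 23.2, 15.6], [-3.5, 0, 0], 0.5]
    - [[5, 23.2, 15.6], [-3.5, 0, 0], 0.5]
    - [[5, 23.2, 15.6], [-3.5, 0, 0], 0.5]
    - [[5, 23.2, 15.6], [-3.5, 0, 0], 0.5]
    - [[5, 23.2, 15.6], [-3.5, 0, 0], 0.5]
    - [[5, 23.2, 15.6], [-3.5, 0, 0], 0.5]
    - [[8, 23.2, 15.6], [-3.5, 0, 0], 0.5]
    - [[8.7, 23.2, 15.6], [-3.5, 0, 0], 0.5]
    - [[8.7, 23.2, 15.6], [-3.5, 0, 0], 0.5]

```text
t: 4.52
tool_pos: [0.5801, -0.0267, 0.1461]
tool_rot: [-0.032, 1.577, 0.032]
contact_force: [-0.6, 0.3, -0.2]
opening: 0.0423
```

```bash
python3 -c "
from h import *
go((.583,-.027,.092),2.3)
th=.544
for a in np.arange(.544,1.8,.13):
  p=np.array([.648-.0763*np.cos(a),-.0265,.055+.0763*np.sin(a)]); q=np.array([.583,-.027,.0945]);print(round(a,2),(p-q).round(4))
"
```

```text
shift [5.41, -0.05, 0.32] turn [0.0, -0.4, -0.0] | t 4.5 pos [0.5801, -0.0267, 0.1461] F [-0.6, 0.3, -0.2] op 0.0423 q6 -0.21
0.54 [-0.0003  0.0005 -0.    ]
0.67 [0.0054 0.0005 0.0081]
0.8 [0.0121 0.0005 0.0154]
0.93 [0.0196 0.0005 0.0218]
1.06 [0.028  0.0005 0.0272]
1.19 [0.0369 0.0005 0.0314]
1.32 [0.0464 0.0005 0.0345]
1.45 [0.0561 0.0005 0.0363]
1.58 [0.066  0.0005 0.0368]
1.71 [0.0759 0.0005 0.036 ]
```

step_arm:
  moves:
    - [[2, 0, 0.3], [0, 0, 0], 0.5]
    - [[4, 0, 0.3], [0, 0, 0], 0.5]
    - [[5.4, 0, 0.3], [0, 0, 0], 0.5]
    - [[5.4, 0, 0.3], [0, 0, 0], 0.4]
    - [[5.4, 0, 0.3], [0, 0, 0], 0.2]
    - [[5.4, 0, 0.3], [0, 0, 0], 0]
    - [[5.4, 0, 0.3], [0, 0, 0], 0]
    - [[5.4, 0, 0.3], [0, 0, 0], 0]
    - [[5.4, 0, 0.3], [0, 0, 0], 0]
    - [[5.4, 0, 0.3], [0, 0, 0], 0]

```text
t: 5.35
tool_pos: [0.5828, -0.0273, 0.0936]
tool_rot: [-0.033, 1.577, 0.031]
contact_force: [-5.3, -2.7, 4.6]
opening: 0.0127
```

step_arm:
  moves:
    - [[-0.7, 0, 0.5], [0, 0, 0], 0]
    - [[-1.5, 0, 1.2], [0, 0, 0], 0]
    - [[-2.1, 0, 2.0], [0, 0, 0], 0]
    - [[-2.7, 0, 2.8], [0, 0, 0], 0]
    - [[-3.1, 0, 3.7], [0, 0, 0], 0]
    - [[-3.4, 0, 4.6], [0, 0, 0], 0]
    - [[-3.6, 0, 5.6], [0, 0, 0], 0]
    - [[-3.7, 0, 6.6], [0, 0, 0], 0]
    - [[-3.6, 0, 7.6], [0, 0, 0], 0]
    - [[-3.6, 0, 7.6], [0, 0, 0], 0]

```text
t: 6.18
tool_pos: [0.6621, -0.0241, 0.1319]
tool_rot: [-0.033, 1.571, 0.031]
contact_force: [-0.0, -0.5, 6.0]
opening: 0.0131
```

step_arm:
  moves:
    - [[0, 0, 0], [0, 0, 0], 0.35]
    - [[0, 0, 0], [0, 0, 0], 0.35]
    - [[0, 0, 0], [0, 0, 0], 0.35]
    - [[-1, 0, 0], [0, 0, 0], 0.35]
    - [[-3, 0, 0], [0, 0, 0], 0.35]
    - [[-5, 0, 0], [0, 0, 0], 0.35]
    - [[-7, 0, 0], [0, 0, 0], 0.35]
    - [[-7, -4, -4], [30, 0, 0], 0.35]
    - [[-7, -8, -8], [40, 0, 0], 0.35]
    - [[-7, -12, -12], [45, 0, 0], 0.35]

```text
t: 7.02
tool_pos: [0.5768, -0.1164, 0.2034]
tool_rot: [0.264, 1.553, -0.267]
contact_force: [-0.0, -1.6, 0.3]
opening: 0.0298
```

```bash
python3 - <<'E'
from h import *
print(ctrl.tcp_to_tips)
T=img('top');S=img('scene')
k=np.vstack([cv2.resize(T['pixels'][190:310,190:450],(780,360),interpolation=2),cv2.resize(S['pixels'][180:320,180:440],(446,240))[:, :446] if 0 else cv2.copyMakeBorder(cv2.resize(S['pixels'][180:320,180:440],(446,240)),0,0,0,334,0)])
cv2.imwrite('pics/p3.png',k)
for t in ['red_driver','blue_driver','yellow_driver','black_pliers']:
    for n,im in(('top',T),('scene',S)):
        print(n,t,*tool(n,im,t)[:2],[at_z(im,x['at'],.0055)[:2].round(3).tolist()+[round(x['conf'],2)] for x in finder.tip_of(n,t+'_butt')[:2]])
go((.4416,-.156,.10),88.1)
E
```

```text
0.017
top red_driver {'conf': 0.56, 'n': 16, 'mid': [0.525, -0.391], 'L': np.float64(0.032), 'W': np.float64(0.004), 'ang': np.float64(173.6)} {'conf': 0.52, 'n': 37, 'mid': [0.737, -0.016], 'L': np.float64(0.128), 'W': np.float64(0.022), 'ang': np.float64(-113.8)} [[0.494, -0.378, 0.47], [0.556, -0.312, 0.39]]
scene red_driver {'conf': 0.43, 'n': 40, 'mid': [0.517, -0.39], 'L': np.float64(0.049), 'W': np.float64(0.013), 'ang': np.float64(170.8)} [[0.484, -0.372, 0.4]]
top blue_driver []
scene blue_driver {'conf': 0.66, 'n': 101, 'mid': [0.435, -0.152], 'L': np.float64(0.064), 'W': np.float64(0.018), 'ang': np.float64(177.0)} [[0.411, -0.164, 0.6], [0.493, -0.388, 0.19]]
top yellow_driver {'conf': 0.61, 'n': 42, 'mid': [0.452, -0.289], 'L': np.float64(0.042), 'W': np.float64(0.01), 'ang': np.float64(-166.3)} [[0.417, -0.296, 0.38]]
scene yellow_driver {'conf': 0.64, 'n': 675, 'mid': [0.596, 0.028], 'L': np.float64(0.198), 'W': np.float64(0.078), 'ang': np.float64(-179.4)} {'conf': 0.62, 'n': 6705, 'mid': [0.664, 0.047], 'L': np.float64(0.641), 'W': np.float64(0.39), 'ang': np.float64(120.6)} [[0.417, -0.292, 0.48]]
top black_pliers {'conf': 0.65, 'n': 98, 'mid': [0.62, -0.29], 'L': np.float64(0.095), 'W': np.float64(0.027), 'ang': np.float64(-169.1)} []
scene black_pliers {'conf': 0.73, 'n': 272, 'mid': [0.619, -0.292], 'L': np.float64(0.133), 'W': np.float64(0.044), 'ang': np.float64(-159.5)} [[0.542, -0.319, 0.53]]
shift [10.22, -8.23, -11.52] turn [72.8, 0.1, 0.1] | t 7.9 pos [0.5775, -0.1159, 0.2021] F [-0.3, 0.6, -0.6] op 0.0298 q6 0.01
```

View pics/p3.png

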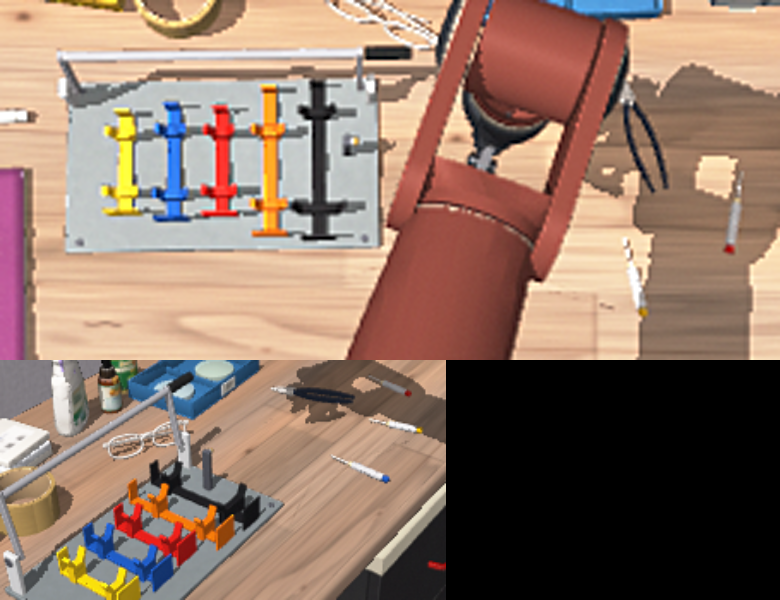

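step_arm:
  moves:
    - [[3, -3, -3], [20, 0, 0], 0.4]
    - [[8, -8.2, -11.4], [72.8, 0, 0], 0.4]
    - [[8, -8.2, -11.4], [72.8, 0, 0], 0.4]
    - [[8, -8.2, -11.4], [72.8, 0, 0], 0.4]
    - [[8, -8.2, -11.4], [72.8, 0, 0], 0.4]
    - [[8, -8.2, -11.4], [72.8, 0, 0], 0.4]
    - [[10, -8.2, -11.4], [72.8, 0, 0], 0.4]
    - [[12, -8.2, -11.4], [72.8, 0, 0], 0.4]
    - [[12, -8.2, -11.4], [72.8, 0, 0], 0.4]
    - [[12, -8.2, -11.4], [72.8, 0, 0], 0.4]

```text
t: 8.75
tool_pos: [0.4416, -0.1556, 0.0806]
tool_rot: [1.222, 1.202, -1.226]
contact_force: [0.4, 0.9, 1.1]
opening: 0.0341
```

```bash
python3 -c "
from h import *
go((.443,-.156,.020),88.1)"
```

```text
shift [6.06, 0.16, 0.04] turn [0.8, 0.0, 0.2] | t 8.8 pos [0.4416, -0.1556, 0.0806] F [0.4, 0.9, 1.1] op 0.0341 q6 1.09
```

Grip and lift in one call, higher grip force.

step_arm:
  moves:
    - [[3, 0.1, 0], [0.8, 0, 0], 0.4]
    - [[5.5, 0.1, 0], [0.8, 0, 0], 0.4]
    - [[6.1, 0.1, 0], [0.8, 0, 0], 0.4]
    - [[6.1, 0.1, 0], [0.8, 0, 0], 0.4]
    - [[6.1, 0.1, 0], [0.8, 0, 0], 0.1]
    - [[6.1, 0.1, 0], [0.8, 0, 0], 0]
    - [[6.1, 0.1, 0], [0.8, 0, 0], 0]
    - [[6.1, 0.1, 0], [0.8, 0, 0], 0]
    - [[6.1, 0.1, 0], [0.8, 0, 0], 0]
    - [[6.1, 0.1, 0], [0.8, 0, 0], 0]
  grip_force: 60

```text
t: 9.58
tool_pos: [0.4432, -0.156, 0.0207]
tool_rot: [1.233, 1.194, -1.236]
contact_force: [0.3, 0.8, 6.2]
opening: 0.0074
```

```bash
python3 -c "
from h import *
p=rk(-.001-.008,.05,.2); print(p); go(p,92.3)"
```

```text
[0.55800773 0.1951001  0.2       ]
shift [-17.98, 10.26, -35.47] turn [-4.2, 0.1, 0.1] | t 9.6 pos [0.4432, -0.156, 0.0207] F [0.3, 0.8, 6.2] op 0.0074 q6 1.11
```

step_arm:
  moves:
    - [[-4, 0, 0], [0, 0, 0], 0]
    - [[-8, 0, 0], [0, 0, 0], 0]
    - [[-12, 1, -2], [0, 0, 0], 0]
    - [[-15, 2, -5], [-1, 0, 0], 0]
    - [[-17, 3, -8], [-2, 0, 0], 0]
    - [[-18, 4, -11], [-3, 0, 0], 0]
    - [[-18, 5, -14.5], [-4, 0, 0], 0]
    - [[-18, 6, -18], [-4.2, 0, 0], 0]
    - [[-18, 7, -21.5], [-4.2, 0, 0], 0]
    - [[-18, 8, -25], [-4.2, 0, 0], 0]

```text
t: 10.42
tool_pos: [0.5319, 0.0931, 0.2001]
tool_rot: [1.178, 1.228, -1.182]
contact_force: [0.7, -0.3, 0.1]
opening: 0.0073
```

```bash
python3 - <<'E'
from h import *
p=rk(-.001-.008,.05,.2); go(p,92.3)
S=img('scene');T=img('top')
u=proj(S,ctrl.get_obs()['tool_pos']);x,y=[int(v) for v in u]; print(u,proj(T,ctrl.get_obs()['tool_pos']))
cv2.imwrite('pics/p4.png',cv2.resize(S['pixels'][y-60:y+60,x-80:x+80],(720,540),interpolation=2))
E
```

```text
shift [-0.01, 3.02, -10.09] turn [-0.0, 0.1, 0.1] | t 10.4 pos [0.5319, 0.0931, 0.2001] F [0.7, -0.3, 0.1] op 0.0073 q6 1.57
[293.76330215 204.45366865] [274.39617534 246.75294753]
```

View pics/p4.png

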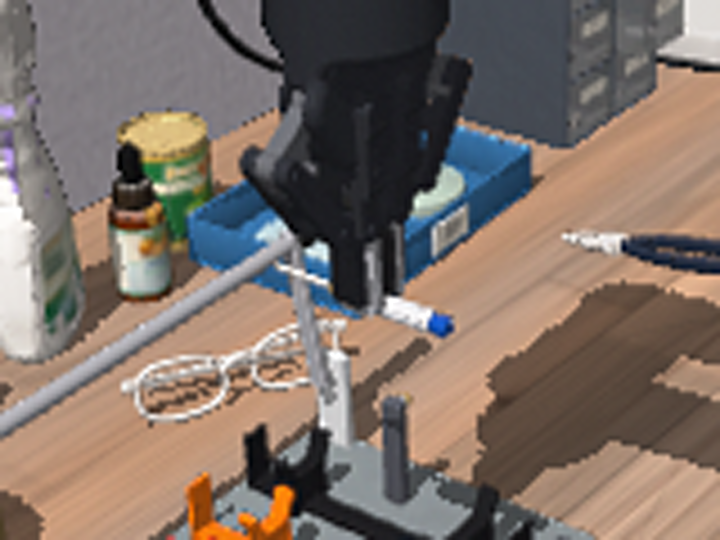

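```bash
python3 - <<'E'
from h import *
S=img('scene'); o=ctrl.get_obs()['tool_pos']
print(at_z(S,(311.6,216.3),.185)-o, [at_z(S,x['at'],.185)-o for x in finder.tip_of('scene','blue_driver_butt')[:2]])
E
```

```text
[-0.03920362 -0.00295186 -0.01476031] []
```

step_arm:
  moves:
    - [[0, 1.5, -4], [0, 0, 0], 0]
    - [[0, 3, -8], [0, 0, 0], 0]
    - [[0, 3, -10.1], [0, 0, 0], 0]
    - [[0, 3, -10.1], [0, 0, 0], 0]
    - [[3, 3, -10.1], [0, 0, 0], 0]
    - [[6, 3, -10.1], [0, 0, 0], 0]
    - [[9, 3, -10.1], [0, 0, 0], 0]
    - [[11, 3, -10.1], [0, 0, 0], 0]
    - [[11, 3, -10.1], [0, 0, 0], 0]
    - [[11, 3, -10.1], [0, 0, 0], 0]

```text
t: 11.45
tool_pos: [0.5559, 0.1922, 0.0882]
tool_rot: [1.175, 1.231, -1.186]
contact_force: [0.6, -0.3, 0.4]
opening: 0.0072
```

```bash
python3 -c "
from h import *
go(rk(-.0095,.05,.0515),92.3)"
```

```text
shift [3.67, 0.19, -0.29] turn [-0.0, 0.1, 0.4] | t 11.4 pos [0.5559, 0.1922, 0.0882] F [0.6, -0.3, 0.4] op 0.0072 q6 1.74
```

step_arm:
  moves:
    - [[0, 0.2, -0.3], [0, 0, 0], 0]
    - [[0, 0.2, -0.3], [0, 0, 0], 0]
    - [[1.2, 0.2, -0.3], [0, 0, 0], 0]
    - [[2.4, 0.2, -0.3], [0, 0, 0], 0]
    - [[3.2, 0.2, -0.3], [0, 0, 0], 0]
    - [[3.7, 0.2, -0.3], [0, 0, 0], 0]
    - [[3.7, 0.2, -0.3], [0, 0, 0], 0]
    - [[3.7, 0.2, -0.3], [0, 0, 0], 0]
    - [[3.7, 0.2, -0.3], [0, 0, 0], 0]
    - [[3.7, 0.2, -0.3], [0, 0, 0], 0]

```text
t: 12.28
tool_pos: [0.5574, 0.1952, 0.0507]
tool_rot: [1.175, 1.231, -1.186]
contact_force: [0.2, -0.2, 0.0]
opening: 0.0074
```

```bash
python3 -c "
from h import *
go(rk(-.0095,.05,.0515),92.3)"
```

```text
shift [-0.08, 0.01, 0.01] turn [-0.0, 0.1, 0.4] | t 12.3 pos [0.5574, 0.1952, 0.0507] F [0.2, -0.2, 0.0] op 0.0074 q6 1.74
```

step_arm:
  moves:
    - [[0, 0, 0], [0, 0, 0], 0.25]
    - [[0, 0, 0], [0, 0, 0], 0.25]
    - [[0, 0, 0], [0, 0, 0], 0.25]
    - [[0, 0, 0], [0, 0, 0], 0.25]
    - [[-2, 0, 0], [0, 0, 0], 0.25]
    - [[-5, 0, 0], [0, 0, 0], 0.25]
    - [[-9, 0, 0], [0, 0, 0], 0.3]
    - [[-11, -1.5, 4], [0, 0, 0], 0.4]
    - [[-11, -3, 8], [0, 0, 0], 0.4]
    - [[-11, -4, 12], [0, 0, 0], 0.4]

```text
t: 13.12
tool_pos: [0.5249, 0.079, 0.1641]
tool_rot: [1.175, 1.228, -1.18]
contact_force: [1.0, -0.5, -1.0]
opening: 0.0344
```

```bash
python3 -c "
from h import *
go((.456,-.2895,.08),103.9)"
```

```text
shift [8.52, -8.43, 36.5] turn [-11.5, 0.1, 0.1] | t 13.1 pos [0.5249, 0.079, 0.1641] F [1.0, -0.5, -1.0] op 0.0344 q6 1.54
```

step_arm:
  moves:
    - [[2, -8.4, 36.5], [-11.5, 0, 0], 0.4]
    - [[2, -8.4, 36.5], [-11.5, 0, 0], 0.4]
    - [[2, -8.4, 36.5], [-11.5, 0, 0], 0.4]
    - [[2, -8.4, 36.5], [-11.5, 0, 0], 0.4]
    - [[2, -8.4, 36.5], [-11.5, 0, 0], 0.4]
    - [[2, -8.4, 36.5], [-11.5, 0, 0], 0.4]
    - [[2, -8.4, 36.5], [-11.5, 0, 0], 0.4]
    - [[2, -8.4, 36.5], [-11.5, 0, 0], 0.4]
    - [[2, -8.4, 36.5], [-11.5, 0, 0], 0.4]
    - [[8, -8.4, 36.5], [-11.5, 0, 0], 0.4]

```text
t: 13.95
tool_pos: [0.4605, -0.2984, 0.1129]
tool_rot: [1.024, 1.291, -1.034]
contact_force: [1.8, -1.7, 1.8]
opening: 0.0343
```

```bash
python3 - <<'E'
from h import *
S=img('scene');T=img('top')
for t in ['yellow_driver','red_driver','black_pliers']:
  for n,im in(('top',T),('scene',S)): print(n,t,*tool(n,im,t)[:2],[at_z(im,x['at'],.0055)[:2].round(3).tolist()+[round(x['conf'],2)] for x in finder.tip_of(n,t+'_butt')[:2]])
go((.456,-.2895,.02),103.9)
x,y=250,180
k=cv2.resize(S['pixels'][180:330,220:440],(792,540),interpolation=2); cv2.imwrite('pics/p5.png',k)
E
```

```text
top yellow_driver []
scene yellow_driver {'conf': 0.38, 'n': 58, 'mid': [0.45, -0.289], 'L': np.float64(0.044), 'W': np.float64(0.019), 'ang': np.float64(-168.4)} [[0.424, -0.298, 0.53], [0.723, -0.015, 0.28]]
top red_driver []
scene red_driver {'conf': 0.57, 'n': 67, 'mid': [0.519, -0.389], 'L': np.float64(0.06), 'W': np.float64(0.02), 'ang': np.float64(166.8)} {'conf': 0.21, 'n': 1071, 'mid': [0.793, 0.023], 'L': np.float64(0.506), 'W': np.float64(0.15), 'ang': np.float64(96.2)} [[0.496, -0.387, 0.54]]
top black_pliers {'conf': 0.72, 'n': 90, 'mid': [0.627, -0.294], 'L': np.float64(0.107), 'W': np.float64(0.028), 'ang': np.float64(-153.3)} [[0.559, -0.327, 0.74], [0.562, 0.207, 0.63]]
scene black_pliers {'conf': 0.69, 'n': 689, 'mid': [0.587, 0.232], 'L': np.float64(0.138), 'W': np.float64(0.057), 'ang': np.float64(179.6)} {'conf': 0.58, 'n': 275, 'mid': [0.618, -0.293], 'L': np.float64(0.136), 'W': np.float64(0.042), 'ang': np.float64(-159.4)} [[0.552, -0.317, 0.85], [0.569, 0.252, 0.73]]
shift [8.44, -0.12, 0.1] turn [0.1, 0.2, 0.1] | t 14.7 pos [0.4569, -0.2879, 0.1044] F [0.3, 0.1, 0.7] op 0.0343 q6 0.63
```

View pics/p5.png

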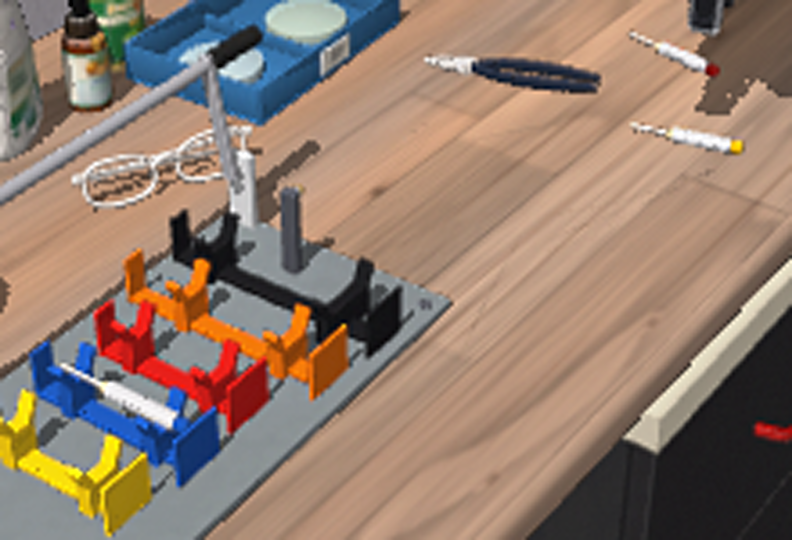

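step_arm:
  moves:
    - [[3.5, -0.1, 0.1], [0, 0, 0], 0.4]
    - [[6.5, -0.1, 0.1], [0, 0, 0], 0.4]
    - [[8.4, -0.1, 0.1], [0, 0, 0], 0.4]
    - [[8.4, -0.1, 0.1], [0, 0, 0], 0.4]
    - [[8.4, -0.1, 0.1], [0, 0, 0], 0.1]
    - [[8.4, -0.1, 0.1], [0, 0, 0], 0]
    - [[8.4, -0.1, 0.1], [0, 0, 0], 0]
    - [[8.4, -0.1, 0.1], [0, 0, 0], 0]
    - [[8.4, -0.1, 0.1], [0, 0, 0], 0]
    - [[8.4, -0.1, 0.1], [0, 0, 0], 0]

```text
t: 15.48
tool_pos: [0.4564, -0.2896, 0.021]
tool_rot: [1.025, 1.312, -1.03]
contact_force: [-1.1, 0.2, 1.5]
opening: 0.0077
```

```bash
python3 -c "
from h import *
go(rk(-.0095,.1,.2),92.3)"
```

```text
shift [-18.11, 22.51, -49.43] turn [11.7, 0.2, 0.0] | t 15.5 pos [0.4564, -0.2896, 0.021] F [-1.1, 0.2, 1.5] op 0.0077 q6 0.63
```

step_arm:
  moves:
    - [[-4, 0, 0], [0, 0, 0], 0]
    - [[-8, 0, 0], [0, 0, 0], 0]
    - [[-12, 1, -2], [1, 0, 0], 0]
    - [[-15, 2.5, -5], [2, 0, 0], 0]
    - [[-18, 4, -8.5], [3, 0, 0], 0]
    - [[-18, 5.5, -12], [4, 0, 0], 0]
    - [[-18, 7, -15.5], [5, 0, 0], 0]
    - [[-18, 8.5, -19], [6, 0, 0], 0]
    - [[-18, 10, -22.5], [7, 0, 0], 0]
    - [[-18, 11.5, -26], [8, 0, 0], 0]

```text
t: 16.32
tool_pos: [0.5051, -0.0068, 0.2004]
tool_rot: [1.13, 1.253, -1.134]
contact_force: [1.0, -0.8, -1.3]
opening: 0.0073
```

```bash
python3 -c "
from h import *
go(rk(-.0095,.1,.2),92.3)"
```

```text
shift [-0.06, 7.61, -24.53] turn [3.6, 0.2, -0.0] | t 16.3 pos [0.5051, -0.0068, 0.2004] F [1.0, -0.8, -1.3] op 0.0073 q6 1.31
```

step_arm:
  moves:
    - [[0, 1, -3.5], [0.5, 0, 0], 0]
    - [[0, 2, -7], [1, 0, 0], 0]
    - [[0, 3.2, -10.5], [1.5, 0, 0], 0]
    - [[0, 4.4, -14], [2, 0, 0], 0]
    - [[0, 5.5, -17.5], [3, 0, 0], 0]
    - [[0, 6.6, -21], [3.6, 0, 0], 0]
    - [[0, 7.6, -24.5], [3.6, 0, 0], 0]
    - [[0, 7.6, -24.5], [3.6, 0, 0], 0]
    - [[3, 7.6, -24.5], [3.6, 0, 0], 0]
    - [[6, 7.6, -24.5], [3.6, 0, 0], 0]

```text
t: 17.15
tool_pos: [0.5572, 0.2459, 0.1415]
tool_rot: [1.179, 1.222, -1.174]
contact_force: [0.6, -0.1, -1.1]
opening: 0.0075
```

```bash
python3 - <<'E'
from h import *
S=img('scene'); o=ctrl.get_obs()['tool_pos']
z=o[2]-.0152
print('top yel', [(at_z(S,x['at'],z)-o).round(4).tolist()+[round(x['conf'],2),x['at']] for x in finder.tip_of('scene','yellow_driver_butt')[:2]])
# yellow cap by colour near tcp
u=proj(S,o+[-.04,0,-.0155]); x,y=u.astype(int); h=cv2.cvtColor(S['pixels'],cv2.COLOR_BGR2HSV)[y-14:y+14,x-14:x+14]
m=cv2.inRange(h,(20,140,110),(35,255,255)); ys,xs=np.nonzero(m); 
if len(xs): c=(xs.mean()+x-14,ys.mean()+y-14); print(len(xs),c,u,(at_z(S,c,z)-o).round(4))
go(rk(-.0095,.1,.0515),92.3)
E
```

```text
top yel [[-0.0206, -0.0051, -0.0152, 0.4, [245.8, 275.5]]]
24 (np.float64(244.58333333333331), np.float64(273.5416666666667)) [251.44982309 281.11030985] [-0.0147 -0.0079 -0.0152]
shift [8.17, 0.49, -0.21] turn [0.1, 0.4, 0.6] | t 17.2 pos [0.5515, 0.2434, 0.1333] F [-1.2, -0.2, -1.9] op 0.0072 q6 1.83
```

```bash
python3 - <<'E'
from h import *
o=ctrl.get_obs()['tool_pos'];S=img('scene')
u=proj(S,o); x,y=u.astype(int); print(u)
k=cv2.resize(S['pixels'][y-50:y+50,x-65:x+65],(780,600),interpolation=2)
for d in (-.033,-.018): 
    v=(proj(S,o+[d,-.00,-.0152])-[x-65,y-50]+.5)*6; cv2.drawMarker(k,tuple(v.astype(int).tolist()),(255,0,255),0,12,1)
cv2.imwrite('pics/p6.png',k)
E
```

```text
[235.29535301 265.71465267]
```

View pics/p6.png

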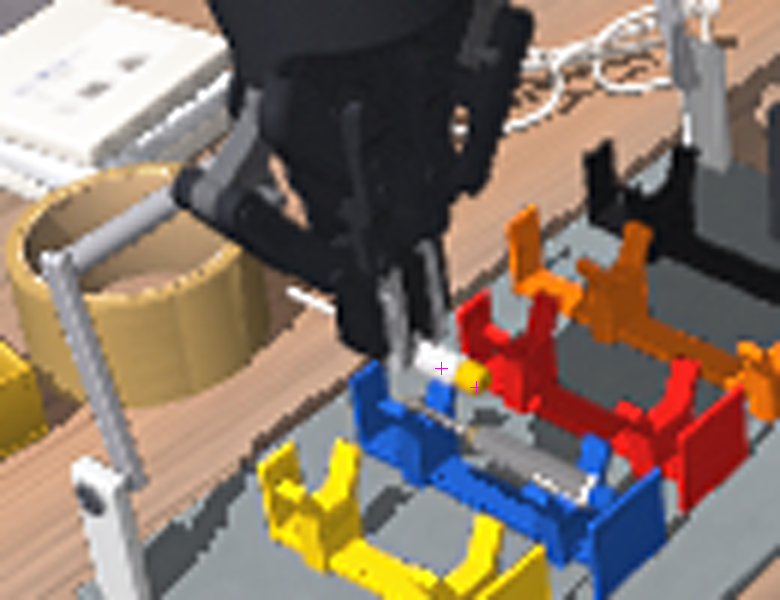

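step_arm:
  moves:
    - [[0, 0.5, -0.2], [0, 0, 0], 0]
    - [[1.5, 0.5, -0.2], [0, 0, 0], 0]
    - [[3.5, 0.5, -0.2], [0, 0, 0], 0]
    - [[5, 0.5, -0.2], [0, 0, 0], 0]
    - [[6.5, 0.5, -0.2], [0, 0, 0], 0]
    - [[7.6, 0.5, -0.2], [0, 0, 0], 0]
    - [[8.2, 0.5, -0.2], [0, 0, 0], 0]
    - [[8.2, 0.5, -0.2], [0, 0, 0], 0]
    - [[8.2, 0.5, -0.2], [0, 0, 0], 0]
    - [[8.2, 0.5, -0.2], [0, 0, 0], 0]

```text
t: 18.13
tool_pos: [0.5587, 0.2457, 0.0558]
tool_rot: [1.174, 1.227, -1.184]
contact_force: [-0.2, 0.5, -0.7]
opening: 0.0071
```

```bash
python3 -c "
from h import *
go(rk(-.0095,.1,.0515),92.3)"
```

```text
shift [0.43, -0.32, 0.05] turn [0.0, 0.3, 0.2] | t 18.1 pos [0.5587, 0.2457, 0.0558] F [-0.2, 0.5, -0.7] op 0.0071 q6 1.83
```

step_arm:
  moves:
    - [[0.3, -0.3, 0], [0, 0, 0], 0]
    - [[0.5, -0.3, 0], [0, 0, 0], 0]
    - [[0.5, -0.3, 0], [0, 0, 0], 0.25]
    - [[0.5, -0.3, 0], [0, 0, 0], 0.25]
    - [[0.5, -0.3, 0], [0, 0, 0], 0.25]
    - [[-1.5, -0.3, 0], [0, 0, 0], 0.25]
    - [[-5, -0.3, 0], [0, 0, 0], 0.25]
    - [[-9, -0.3, 0], [0, 0, 0], 0.3]
    - [[-11, -0.5, 4], [0, 0, 0], 0.4]
    - [[-12, -0.5, 8], [0, 0, 0], 0.4]

```text
t: 18.97
tool_pos: [0.5591, 0.1699, 0.1806]
tool_rot: [1.175, 1.224, -1.175]
contact_force: [0.5, 0.6, 0.0]
opening: 0.0342
```

```bash
python3 -c "
from h import *
go((.525,-.392,.08),80.5)"
```

```text
shift [10.26, -5.98, 55.94] turn [12.1, 0.2, -0.3] | t 19.0 pos [0.5591, 0.1699, 0.1806] F [0.5, 0.6, 0.0] op 0.0342 q6 1.7
```

step_arm:
  moves:
    - [[0, -0.4, 4], [1, 0, 0], 0.4]
    - [[0, -0.9, 8], [2, 0, 0], 0.4]
    - [[0, -1.3, 12], [3, 0, 0], 0.4]
    - [[0, -1.7, 16], [4, 0, 0], 0.4]
    - [[0, -2.1, 20], [5, 0, 0], 0.4]
    - [[0, -2.6, 24], [6, 0, 0], 0.4]
    - [[0, -3, 28], [7, 0, 0], 0.4]
    - [[0, -3.4, 32], [8, 0, 0], 0.4]
    - [[0, -3.8, 36], [9, 0, 0], 0.4]
    - [[0, -4.3, 40], [10, 0, 0], 0.4]

```text
t: 19.8
tool_pos: [0.5338, -0.2337, 0.1824]
tool_rot: [1.304, 1.138, -1.302]
contact_force: [0.2, -0.1, -0.1]
opening: 0.034
```

```bash
python3 - <<'E'
from h import *
S=img('scene');T=img('top')
for t in ['red_driver','black_pliers']:
  for n,im in(('top',T),('scene',S)): print(n,t,*tool(n,im,t)[:2],[at_z(im,x['at'],.0055)[:2].round(3).tolist()+[round(x['conf'],2)] for x in finder.tip_of(n,t+'_butt')[:2]])
go((.525,-.392,.06),80.5)
E
```

```text
top red_driver [[0.688, -0.024, 0.3]]
scene red_driver {'conf': 0.46, 'n': 65, 'mid': [0.52, -0.39], 'L': np.float64(0.059), 'W': np.float64(0.02), 'ang': np.float64(167.2)} {'conf': 0.4, 'n': 6056, 'mid': [0.662, 0.044], 'L': np.float64(0.638), 'W': np.float64(0.389), 'ang': np.float64(119.5)} [[0.546, 0.159, 0.62], [0.478, -0.374, 0.5]]
top black_pliers []
scene black_pliers {'conf': 0.56, 'n': 263, 'mid': [0.616, -0.292], 'L': np.float64(0.127), 'W': np.float64(0.041), 'ang': np.float64(-159.8)} {'conf': 0.53, 'n': 1213, 'mid': [0.791, 0.02], 'L': np.float64(0.505), 'W': np.float64(0.15), 'ang': np.float64(95.6)} [[0.607, 0.423, 0.74], [0.549, -0.315, 0.5]]
shift [12.26, 1.07, 16.12] turn [2.2, 0.2, -0.3] | t 20.3 pos [0.5344, -0.2303, 0.1821] F [-0.0, 0.2, 0.1] op 0.0343 q6 1.16
```

step_arm:
  moves:
    - [[1, 0.2, 4], [1, 0, 0], 0.4]
    - [[3, 0.5, 8], [2, 0, 0], 0.4]
    - [[5, 0.8, 12], [2.2, 0, 0], 0.4]
    - [[7, 1, 15], [2.2, 0, 0], 0.4]
    - [[9, 1.1, 16.1], [2.2, 0, 0], 0.4]
    - [[11, 1.1, 16.1], [2.2, 0, 0], 0.4]
    - [[12.3, 1.1, 16.1], [2.2, 0, 0], 0.4]
    - [[12.3, 1.1, 16.1], [2.2, 0, 0], 0.4]
    - [[12.3, 1.1, 16.1], [2.2, 0, 0], 0.4]
    - [[12.3, 1.1, 16.1], [2.2, 0, 0], 0.4]

```text
t: 21.13
tool_pos: [0.5263, -0.3915, 0.0611]
tool_rot: [1.329, 1.119, -1.327]
contact_force: [0.4, -0.3, 1.2]
opening: 0.0342
```

```bash
python3 - <<'E'
from h import *
go((.525,-.392,.02),80.5)
E
```

```text
shift [4.11, -0.15, 0.05] turn [0.1, 0.2, -0.4] | t 21.1 pos [0.5263, -0.3915, 0.0611] F [0.4, -0.3, 1.2] op 0.0342 q6 0.98
```

step_arm:
  moves:
    - [[2, -0.1, 0], [0, 0, 0], 0.4]
    - [[4, -0.1, 0], [0, 0, 0], 0.4]
    - [[4.1, -0.1, 0], [0, 0, 0], 0.4]
    - [[4.1, -0.1, 0], [0, 0, 0], 0.1]
    - [[4.1, -0.1, 0], [0, 0, 0], 0]
    - [[4.1, -0.1, 0], [0, 0, 0], 0]
    - [[4.1, -0.1, 0], [0, 0, 0], 0]
    - [[4.1, -0.1, 0], [0, 0, 0], 0]
    - [[0.1, -0.1, 0], [0, 0, 0], 0]
    - [[-4, -0.1, 0], [0, 0, 0], 0]

```text
t: 21.97
tool_pos: [0.523, -0.3893, 0.0982]
tool_rot: [1.33, 1.127, -1.329]
contact_force: [1.1, -0.0, 0.2]
opening: 0.0069
```

```bash
python3 - <<'E'
from h import *
go(rk(-.0095,0,.2),92.3)
E
```

```text
shift [-10.16, -5.16, -53.32] turn [-11.7, -0.0, 0.0] | t 22.0 pos [0.523, -0.3893, 0.0982] F [1.1, -0.0, 0.2] op 0.0069 q6 0.98
```

step_arm:
  moves:
    - [[-3, -0.3, -3], [-1, 0, 0], 0]
    - [[-6, -0.6, -6.5], [-2, 0, 0], 0]
    - [[-9, -1, -10], [-3, 0, 0], 0]
    - [[-10.2, -1.3, -14], [-4, 0, 0], 0]
    - [[-10.2, -1.7, -18], [-5, 0, 0], 0]
    - [[-10.2, -2.1, -22], [-6, 0, 0], 0]
    - [[-10.2, -2.5, -26], [-7, 0, 0], 0]
    - [[-10.2, -2.9, -30], [-8, 0, 0], 0]
    - [[-10.2, -3.3, -34], [-9, 0, 0], 0]
    - [[-10.2, -3.6, -37], [-10, 0, 0], 0]

```text
t: 22.8
tool_pos: [0.5478, -0.0155, 0.2008]
tool_rot: [1.201, 1.215, -1.199]
contact_force: [0.4, -0.2, -0.1]
opening: 0.0072
```

```bash
python3 - <<'E'
from h import *
go(rk(-.0095,0,.12),92.3)
E
```

```text
shift [8.1, 1.36, -16.04] turn [-1.6, -0.1, -0.0] | t 22.8 pos [0.5478, -0.0155, 0.2008] F [0.4, -0.2, -0.1] op 0.0072 q6 1.39
```

step_arm:
  moves:
    - [[0, 0.3, -4], [-1, 0, 0], 0]
    - [[0, 0.6, -8], [-1.6, 0, 0], 0]
    - [[0, 1, -12], [-1.6, 0, 0], 0]
    - [[0, 1.4, -15], [-1.6, 0, 0], 0]
    - [[2, 1.4, -16], [-1.6, 0, 0], 0]
    - [[4, 1.4, -16], [-1.6, 0, 0], 0]
    - [[6.5, 1.4, -16], [-1.6, 0, 0], 0]
    - [[8.1, 1.4, -16], [-1.6, 0, 0], 0]
    - [[8.1, 1.4, -16], [-1.6, 0, 0], 0]
    - [[8.1, 1.4, -16], [-1.6, 0, 0], 0]

```text
t: 23.63
tool_pos: [0.5592, 0.1446, 0.1193]
tool_rot: [1.18, 1.229, -1.18]
contact_force: [-0.4, -0.2, -0.3]
opening: 0.0071
```

```bash
python3 - <<'E'
from h import *
go(rk(-.0095,0,.0515),92.3)
o=ctrl.get_obs()['tool_pos'];S=img('scene')
u=proj(S,o); x,y=u.astype(int)
k=cv2.resize(S['pixels'][y-50:y+50,x-65:x+65],(780,600),interpolation=2)
for d in (-.0355,): 
    v=(proj(S,o+[d,-.00,-.0152])-[x-65,y-50]+.5)*6; cv2.drawMarker(k,tuple(v.astype(int).tolist()),(255,0,255),0,12,1)
cv2.imwrite('pics/p7.png',k)
E
```

```text
shift [6.78, 0.04, -0.05] turn [-0.0, -0.0, 0.1] | t 23.6 pos [0.5592, 0.1446, 0.1193] F [-0.4, -0.2, -0.3] op 0.0071 q6 1.65
```

View pics/p7.png

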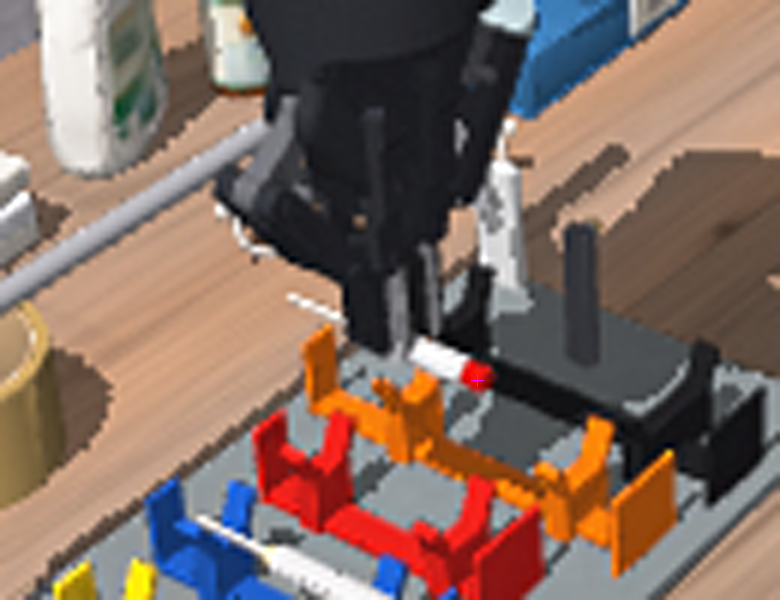

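step_arm:
  moves:
    - [[1.5, 0.1, -0.05], [0, 0, 0], 0]
    - [[3, 0.1, -0.05], [0, 0, 0], 0]
    - [[4.5, 0.1, -0.05], [0, 0, 0], 0]
    - [[6, 0.1, -0.05], [0, 0, 0], 0]
    - [[6.8, 0.1, -0.05], [0, 0, 0], 0]
    - [[6.9, 0.1, -0.05], [0, 0, 0], 0]
    - [[6.9, 0.1, -0.05], [0, 0, 0], 0]
    - [[6.9, 0.1, -0.05], [0, 0, 0], 0]
    - [[6.9, 0.1, -0.05], [0, 0, 0], 0.25]
    - [[6.9, 0.1, -0.05], [0, 0, 0], 0.25]

```text
t: 24.52
tool_pos: [0.5622, 0.1454, 0.053]
tool_rot: [1.182, 1.226, -1.177]
contact_force: [-0.1, 0.0, -0.6]
opening: 0.0213
```

step_arm:
  moves:
    - [[0, 0, 0], [0, 0, 0], 0.25]
    - [[0, 0, 0], [0, 0, 0], 0.25]
    - [[-2, 0, 0], [0, 0, 0], 0.25]
    - [[-5, 0, 0], [0, 0, 0], 0.25]
    - [[-9, 0, 0], [0, 0, 0], 0.3]
    - [[-13, 0, 2], [0, 0, 0], 0.5]
    - [[-14, 0, 6], [0, 0, 0], 0.6]
    - [[-14, 0, 10], [0, 0, 0], 0.7]
    - [[-14, 0, 14], [0, 0, 0], 0.7]
    - [[-14, 0, 18], [0, 0, 0], 0.7]

```text
t: 25.35
tool_pos: [0.569, -0.0363, 0.194]
tool_rot: [1.182, 1.224, -1.175]
contact_force: [1.1, -0.3, -0.2]
opening: 0.0602
```

```bash
python3 - <<'E'
from h import *
go((.6125,-.2965,.1),108)
S=img('scene');T=img('top')
k=cv2.resize(S['pixels'][170:360,200:440],(758,600),interpolation=2); cv2.imwrite('pics/p8.png',k)
for t in ['black_pliers']:
  for n,im in(('top',T),('scene',S)): print(n,t,*tool(n,im,t)[:2],[at_z(im,x['at'],.0055)[:2].round(3).tolist()+[round(x['conf'],2)] for x in finder.tip_of(n,t+'_butt')[:2]+finder.tip_of(n,t)[:2]])
E
```

```text
shift [9.41, 3.24, 26.18] turn [-15.7, 0.0, -0.3] | t 25.4 pos [0.569, -0.0363, 0.194] F [1.1, -0.3, -0.2] op 0.0602 q6 1.33
top black_pliers {'conf': 0.61, 'n': 199, 'mid': [0.619, -0.292], 'L': np.float64(0.129), 'W': np.float64(0.032), 'ang': np.float64(-160.1)} [[0.563, -0.323, 0.7], [0.621, -0.296, 0.48]]
scene black_pliers {'conf': 0.62, 'n': 208, 'mid': [0.614, -0.295], 'L': np.float64(0.114), 'W': np.float64(0.036), 'ang': np.float64(-161.1)} {'conf': 0.25, 'n': 139, 'mid': [0.752, -0.037], 'L': np.float64(0.129), 'W': np.float64(0.031), 'ang': np.float64(-117.5)} [[0.556, -0.319, 0.62], [0.631, -0.299, 0.62], [0.54, 0.168, 0.62], [0.619, -0.281, 0.52]]
```

View pics/p8.png

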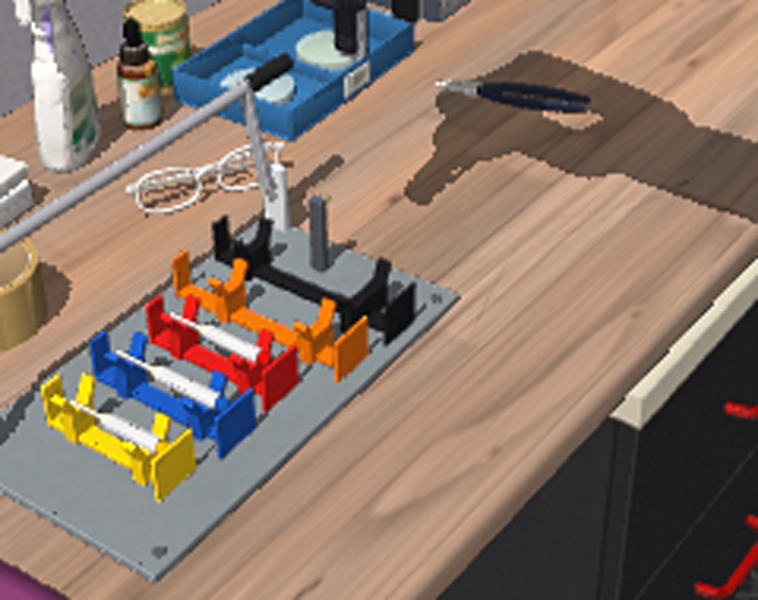

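step_arm:
  moves:
    - [[0, 0.5, 4], [-2, 0, 0], 0.7]
    - [[0, 1, 8], [-4, 0, 0], 0.7]
    - [[0, 1.5, 12], [-8, 0, 0], 0.7]
    - [[0, 2, 16], [-12, 0, 0], 0.7]
    - [[1, 2.6, 20], [-16, 0, 0], 0.7]
    - [[3, 3, 24], [-16.7, 0, 0], 0.7]
    - [[6, 3.2, 26.2], [-16.7, 0, 0], 0.7]
    - [[9, 3.2, 26.2], [-16.7, 0, 0], 0.7]
    - [[11, 3.2, 26.2], [-16.7, 0, 0], 0.7]
    - [[11, 3.2, 26.2], [-16.7, 0, 0], 0.7]

```text
t: 26.58
tool_pos: [0.6089, -0.2907, 0.0755]
tool_rot: [0.963, 1.359, -0.959]
contact_force: [-2.1, 1.6, -0.5]
opening: 0.0599
```

```bash
python3 - <<'E'
from h import *
go((.612,-.297,.02),109)
E
```

```text
shift [5.55, 0.1, 0.74] turn [0.1, -0.5, 0.2] | t 26.6 pos [0.6089, -0.2907, 0.0755] F [-2.1, 1.6, -0.5] op 0.0599 q6 0.68
```

step_arm:
  moves:
    - [[2, 0.1, 0.7], [0, 0, 0], 0.7]
    - [[4, 0.1, 0.7], [0, 0, 0], 0.7]
    - [[5.5, 0.1, 0.7], [0, 0, 0], 0.7]
    - [[5.5, 0.1, 0.7], [0, 0, 0], 0.5]
    - [[5.5, 0.1, 0.7], [0, 0, 0], 0.3]
    - [[5.5, 0.1, 0.7], [0, 0, 0], 0.1]
    - [[5.5, 0.1, 0.7], [0, 0, 0], 0]
    - [[5.5, 0.1, 0.7], [0, 0, 0], 0]
    - [[5.5, 0.1, 0.7], [0, 0, 0], 0]
    - [[5.5, 0.1, 0.7], [0, 0, 0], 0]
  grip_force: 70

```text
t: 27.42
tool_pos: [0.6128, -0.2971, 0.0222]
tool_rot: [0.963, 1.356, -0.958]
contact_force: [0.1, 1.0, 4.9]
opening: 0.0252
```

```bash
python3 - <<'E'
from h import *
go(rk(-.008,-.1,.2),92.3)
E
```

```text
shift [-17.54, 6.67, -34.04] turn [16.8, -0.4, 0.1] | t 27.4 pos [0.6128, -0.2971, 0.0222] F [0.1, 1.0, 4.9] op 0.0252 q6 0.67
```

step_arm:
  moves:
    - [[-3, 0, 0], [0, 0, 0], 0]
    - [[-6.5, 0, 0], [0, 0, 0], 0]
    - [[-10, 0, 0], [0, 0, 0], 0]
    - [[-13.5, 0.5, -2], [2, 0, 0], 0]
    - [[-16.5, 1, -5], [4, 0, 0], 0]
    - [[-17.5, 2, -8.5], [6, 0, 0], 0]
    - [[-17.5, 3, -12], [9, 0, 0], 0]
    - [[-17.5, 4, -16], [12, 0, 0], 0]
    - [[-17.5, 5, -20], [15, 0, 0], 0]
    - [[-17.5, 5.5, -24], [16.8, 0, 0], 0]

```text
t: 28.25
tool_pos: [0.5865, -0.0517, 0.1991]
tool_rot: [1.184, 1.234, -1.18]
contact_force: [-0.0, 0.3, -1.0]
opening: 0.0249
```

```bash
python3 - <<'E'
from h import *
go(rk(-.008,-.1,.12),92.3)
E
```

```text
shift [7.98, -1.75, -9.72] turn [-0.1, -0.4, 0.2] | t 28.2 pos [0.5865, -0.0517, 0.1991] F [-0.0, 0.3, -1.0] op 0.0249 q6 1.31
```

step_arm:
  moves:
    - [[0, -1, -3], [0, 0, 0], 0]
    - [[0, -1.8, -6], [0, 0, 0], 0]
    - [[0, -1.8, -9], [0, 0, 0], 0]
    - [[0, -1.8, -9.7], [0, 0, 0], 0]
    - [[0, -1.8, -9.7], [0, 0, 0], 0]
    - [[2, -1.8, -9.7], [0, 0, 0], 0]
    - [[4.5, -1.8, -9.7], [0, 0, 0], 0]
    - [[7, -1.8, -9.7], [0, 0, 0], 0]
    - [[8, -1.8, -9.7], [0, 0, 0], 0]
    - [[8, -1.8, -9.7], [0, 0, 0], 0]

```text
t: 29.08
tool_pos: [0.5623, 0.044, 0.1161]
tool_rot: [1.182, 1.239, -1.186]
contact_force: [-0.3, 0.1, -0.9]
opening: 0.0247
```

```bash
python3 - <<'E'
from h import *
go(rk(-.008,-.1,.0515),92.3)
o=ctrl.get_obs()['tool_pos'];S=img('scene')
u=proj(S,o); x,y=u.astype(int)
k=cv2.resize(S['pixels'][y-50:y+50,x-65:x+65],(780,600),interpolation=2)
for d in (-.063,.077): 
    v=(proj(S,o+[d,-.00,-.0152])-[x-65,y-50]+.5)*6; cv2.drawMarker(k,tuple(v.astype(int).tolist()),(255,0,255),0,12,1)
cv2.imwrite('pics/p9.png',k)
E
```

```text
shift [6.46, 0.34, -0.07] turn [-0.2, -0.4, 0.6] | t 29.1 pos [0.5623, 0.044, 0.1161] F [-0.3, 0.1, -0.9] op 0.0247 q6 1.48
```

View pics/p9.png

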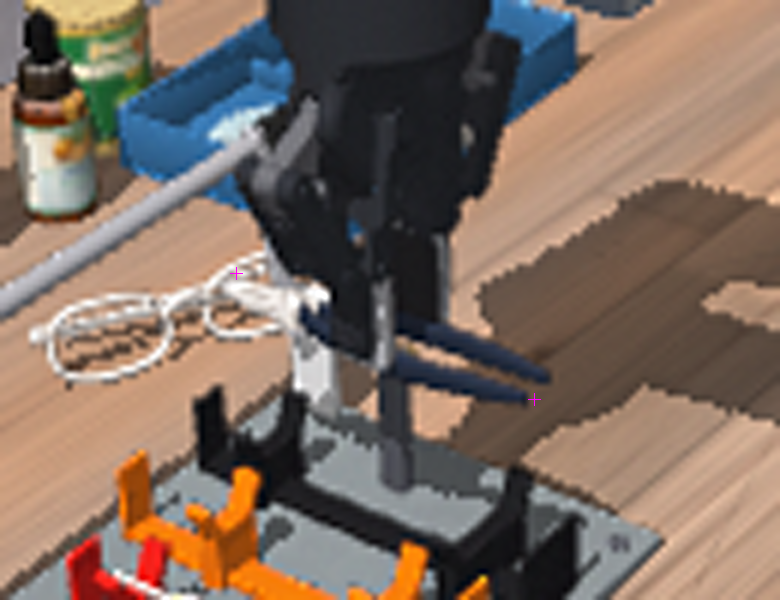

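step_arm:
  moves:
    - [[1, 0.1, -0.1], [0, 0, 0], 0]
    - [[2, 0.1, -0.1], [0, 0, 0], 0]
    - [[3, 0.1, -0.1], [0, 0, 0], 0]
    - [[4, 0.1, -0.1], [0, 0, 0], 0]
    - [[5, 0.1, -0.1], [0, 0, 0], 0]
    - [[5.7, 0.1, -0.1], [0, 0, 0], 0]
    - [[6.1, 0.1, -0.1], [0, 0, 0], 0]
    - [[6.1, 0.1, -0.1], [0, 0, 0], 0]
    - [[6.1, 0.1, -0.1], [0, 0, 0], 0]
    - [[6.1, 0.1, -0.1], [0, 0, 0], 0]

```text
t: 29.97
tool_pos: [0.5648, 0.0456, 0.058]
tool_rot: [1.184, 1.235, -1.183]
contact_force: [0.2, 0.3, -0.7]
opening: 0.0246
```

```bash
python3 - <<'E'
from h import *
go(rk(-.010,-.1,.0525),92.3)
E
```

```text
shift [0.55, -0.18, 0.03] turn [-0.2, -0.4, 0.3] | t 30.0 pos [0.5648, 0.0456, 0.058] F [0.2, 0.3, -0.7] op 0.0246 q6 1.48
```

step_arm:
  moves:
    - [[0.2, -0.1, 0], [0, 0, 0], 0]
    - [[0.5, -0.2, 0], [0, 0, 0], 0]
    - [[0.5, -0.2, 0], [0, 0, 0], 0]
    - [[0.5, -0.2, 0], [0, 0, 0], 0.45]
    - [[0.5, -0.2, 0], [0, 0, 0], 0.45]
    - [[0.5, -0.2, 0], [0, 0, 0], 0.45]
    - [[0.5, -0.2, 0], [0, 0, 0], 0.45]
    - [[-1, -0.2, 0], [0, 0, 0], 0.45]
    - [[-4, -0.2, 0], [0, 0, 0], 0.45]
    - [[-8, -0.2, 0], [0, 0, 0], 0.45]

```text
t: 30.8
tool_pos: [0.5605, 0.0451, 0.1352]
tool_rot: [1.181, 1.241, -1.188]
contact_force: [-0.2, 0.1, -0.4]
opening: 0.038
```

step_arm:
  moves:
    - [[-4, 0, 0], [0, 0, 0], 0.45]
    - [[-7, 0, 0], [0, 0, 0], 0.45]
    - [[-7, 0, 4], [0, 0, 0], 0.4]
    - [[-7, 0, 8], [0, 0, 0], 0.4]
    - [[-7, 0, 12], [0, 0, 0], 0.4]
    - [[-7, 0, 16], [0, 0, 0], 0.4]
    - [[-7, 0, 20], [0, 0, 0], 0.4]
    - [[-7, 0, 20], [-7, 0, 0], 0.4]
    - [[-7, 0, 20], [-14, 0, 0], 0.4]
    - [[-7, 0, 20], [-21, 0, 0], 0.4]

```text
t: 31.63
tool_pos: [0.5687, -0.1564, 0.2037]
tool_rot: [0.905, 1.39, -0.907]
contact_force: [0.1, 0.3, -0.5]
opening: 0.0337
```

```bash
python3 - <<'E'
from h import *
S=img('scene');T=img('top')
a=cv2.resize(T['pixels'][205:285,215:335],(480,320),interpolation=2)
b=cv2.resize(S['pixels'][190:355,200:360],(480,495),interpolation=2)[:280]
cv2.imwrite('pics/p10.png',np.vstack([a,b]))
c=cv2.resize(S['pixels'][195:330,200:360],(711,600),interpolation=2); cv2.imwrite('pics/p10.png',c) ; cv2.imwrite('pics/p10t.png',a)
G,e=tri(T,finder.tip_of('top','keeper_grip')[0]['at'],S,finder.tip_of('scene','keeper_grip')[0]['at']); print(G,e)
go((.633,-.027,.2),2.3)
E
```

```text
[ 0.66726333 -0.02874463  0.12992911] 0.001875214336533894
shift [0.38, 10.91, -9.29] turn [-69.3, -0.9, 0.1] | t 31.8 pos [0.5688, -0.1552, 0.2038] F [0.2, 0.1, -0.6] op 0.0342 q6 0.78
```

View pics/p10.png

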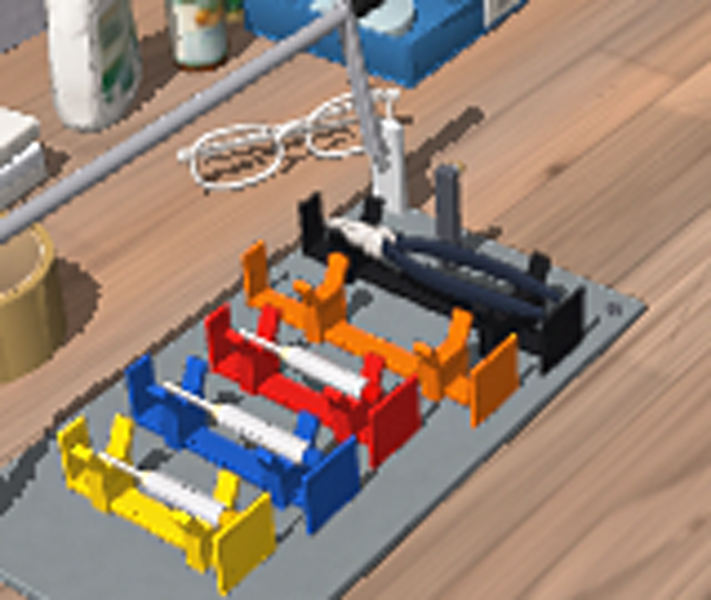

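View pics/p10t.png

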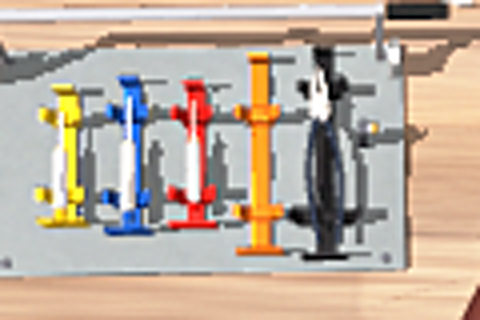

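step_arm:
  moves:
    - [[0, 2, -2], [-10, 0, 0], 0.5]
    - [[0, 4, -4], [-20, 0, 0], 0.5]
    - [[0, 6, -6], [-30, 0, 0], 0.5]
    - [[0, 9, -9], [-40, 0, 0], 0.5]
    - [[0, 11, -10], [-50, 0, 0], 0.5]
    - [[0, 13, -10], [-60, 0, 0], 0.5]
    - [[0, 14, -8], [-69.3, 0, 0], 0.5]
    - [[0, 14, -8], [-69.3, 0, 0], 0.5]
    - [[0, 14, -8], [-69.3, 0, 0], 0.5]
    - [[0, 14, -8], [-69.3, 0, 0], 0.5]
  grip_force: 30

```text
t: 32.67
tool_pos: [0.6668, -0.0265, 0.2031]
tool_rot: [-0.028, 1.584, 0.039]
contact_force: [-0.8, -0.4, 0.9]
opening: 0.0426
```

```bash
python3 - <<'E'
from h import *
go((.6645,-.027,.128),2.3)
E
```

```text
shift [7.51, -0.09, -0.13] turn [0.2, -0.8, -0.4] | t 32.7 pos [0.6668, -0.0265, 0.2031] F [-0.8, -0.4, 0.9] op 0.0426 q6 -0.2
```

step_arm:
  moves:
    - [[2, 0, -0.2], [0, -0.8, 0], 0.5]
    - [[4.5, 0, -0.2], [0, -0.8, 0], 0.5]
    - [[6.5, 0, -0.2], [0, -0.8, 0], 0.5]
    - [[7.4, 0, -0.2], [0, -0.8, 0], 0.5]
    - [[7.4, 0, -0.2], [0, -0.8, 0], 0.3]
    - [[7.4, 0, -0.2], [0, -0.8, 0], 0]
    - [[7.4, 0, -0.2], [0, -0.8, 0], 0]
    - [[7.4, 0, -0.2], [0, -0.8, 0], 0]
    - [[7.4, 0, -0.2], [0, -0.8, 0], 0]
    - [[7.4, 0, -0.2], [0, -0.8, 0], 0]

```text
t: 33.5
tool_pos: [0.6643, -0.0261, 0.1302]
tool_rot: [-0.028, 1.568, 0.039]
contact_force: [-0.1, 1.2, -1.1]
opening: 0.0129
```

```bash
python3 - <<'E'
from h import *
o=ctrl.get_obs();p=o['tool_pos'];M=R.from_rotvec(o['tool_rot']).as_matrix()
g=p+[0,0,.002]; h=np.array([.648,0,.055]); a0=np.arctan2(g[2]-.055,h[0]-g[0]); r=np.hypot(g[2]-.055,h[0]-g[0]); print(a0,r,p,o['contact_force'],o['opening'])
for a in np.linspace(a0,0,16):
    q=np.array([h[0]-.0768*np.cos(a),g[1],.055+.0768*np.sin(a)]); print(round(a,2),(M.T@(q-g)*100).round(1).tolist())
E
```

```text
1.7784355476289155 0.0788711732718496 [ 0.66425932 -0.02606691  0.13017705] [-0.10117244  1.21918676 -1.08669095] 0.01293542042937488
1.78 [0.2, 0.0, -0.0]
1.66 [0.1, 0.0, -0.9]
1.54 [0.0, 0.1, -1.9]
1.42 [0.1, 0.1, -2.8]
1.3 [0.3, 0.2, -3.6]
1.19 [0.6, 0.2, -4.5]
1.07 [1.0, 0.2, -5.3]
0.95 [1.5, 0.2, -6.1]
0.83 [2.0, 0.3, -6.8]
0.71 [2.7, 0.3, -7.4]
0.59 [3.4, 0.3, -8.0]
0.47 [4.2, 0.3, -8.5]
0.36 [5.0, 0.3, -8.8]
0.24 [5.9, 0.3, -9.1]
0.12 [6.8, 0.3, -9.3]
0.0 [7.7, 0.3, -9.3]
```

step_arm:
  moves:
    - [[0, 0, -1], [0, 0, 0], 0]
    - [[0, 0.1, -2], [0, 0, 0], 0]
    - [[0.1, 0.1, -3], [0, 0, 0], 0]
    - [[0.4, 0.2, -4], [0, 0, 0], 0]
    - [[0.8, 0.2, -5], [0, 0, 0], 0]
    - [[1.4, 0.2, -6], [0, 0, 0], 0]
    - [[2, 0.3, -6.8], [0, 0, 0], 0]
    - [[2.7, 0.3, -7.4], [0, 0, 0], 0]
    - [[3.4, 0.3, -8], [0, 0, 0], 0]
    - [[4.2, 0.3, -8.5], [0, 0, 0], 0]

```text
t: 34.33
tool_pos: [0.5815, -0.0284, 0.091]
tool_rot: [-0.031, 1.561, 0.035]
contact_force: [3.8, -5.3, 2.5]
opening: 0.0127
```

```bash
python3 - <<'E'
from h import *
go((.571,-.029,.053),2.3)
E
```

```text
shift [3.79, -0.02, -1.08] turn [0.1, 0.5, -0.1] | t 34.3 pos [0.5815, -0.0284, 0.091] F [3.8, -5.3, 2.5] op 0.0127 q6 -0.22
```

step_arm:
  moves:
    - [[0.6, 0, -0.4], [0, 0, 0], 0]
    - [[1.2, 0, -0.7], [0, 0, 0], 0]
    - [[1.8, 0, -0.9], [0, 0, 0], 0]
    - [[2.4, 0, -1], [0, 0, 0], 0]
    - [[3, 0, -1.1], [0, 0, 0], 0]
    - [[3.6, 0, -1.1], [0, 0, 0], 0]
    - [[4, 0, -1.1], [0, 0, 0], 0]
    - [[4.1, 0, -1.1], [0, 0, 0], 0]
    - [[4.1, 0, -1.1], [0, 0, 0], 0]
    - [[4.1, 0, -1.1], [0, 0, 0], 0]

```text
t: 35.17
tool_pos: [0.5716, -0.029, 0.0513]
tool_rot: [-0.032, 1.561, 0.035]
contact_force: [-0.2, 0.2, 12.6]
opening: 0.0129
```

```bash
python3 - <<'E'
from h import *
go((.571,-.029,.053),2.3)
E
```

```text
shift [-0.17, 0.01, -0.05] turn [0.1, 0.6, -0.1] | t 35.2 pos [0.5716, -0.029, 0.0513] F [-0.2, 0.2, 12.6] op 0.0129 q6 -0.23
```

step_arm:
  moves:
    - [[0.2, 0, 0], [0, 0, 0], 0]
    - [[0.2, 0, 0], [0, 0, 0], 0]
    - [[0, 0, 0], [0, 0, 0], 0.35]
    - [[0, 0, 0], [0, 0, 0], 0.35]
    - [[0, 0, 0], [0, 0, 0], 0.35]
    - [[-1, 0, 0], [0, 0, 0], 0.35]
    - [[-4, 0, 0], [0, 0, 0], 0.35]
    - [[-8, 0, 0], [0, 0, 0], 0.35]
    - [[-12, 0, 0], [0, 0, 0], 0.35]
    - [[-15, -3, 0], [0, 0, 0], 0.35]

```text
t: 36.0
tool_pos: [0.5713, -0.0559, 0.2038]
tool_rot: [-0.034, 1.56, 0.04]
contact_force: [1.6, -0.0, 0.6]
opening: 0.0299
```

step_arm:
  moves:
    - [[0, -4, -2], [0, 0, 0], 0.35]
    - [[0, -8, -4], [0, 0, 0], 0.35]
    - [[0, -12, -6], [0, 0, 0], 0.35]
    - [[0, -16, -8], [0, 0, 0], 0.35]
    - [[0, -20, -9], [0, 0, 0], 0.35]
    - [[0, -24, -9], [0, 0, 0], 0.35]
    - [[0, -24, -9], [0, 0, 0], 0.35]
    - [[0, -24, -9], [0, 0, 0], 0.35]
    - [[0, -24, -9], [0, 0, 0], 0.35]
    - [[0, -24, -9], [0, 0, 0], 0.35]

```text
t: 36.83
tool_pos: [0.4927, -0.2984, 0.2015]
tool_rot: [-0.034, 1.561, 0.042]
contact_force: [-0.3, 0.2, -0.0]
opening: 0.0303
```

```bash
python3 - <<'E'
from h import *
S=img('scene');T=img('top')
c=cv2.resize(S['pixels'][195:330,200:360],(474,400),interpolation=2)
a=cv2.resize(T['pixels'][205:285,215:345],(474,292),interpolation=2)[:200]; 
pts=[rk(-.005,-.175,.055),rk(-.005,.15,.055)]
k=[];
for im,o in((S,(200,195)),(T,(215,205))): print([(proj(im,p)-o).round(1).tolist() for p in pts])
cv2.imwrite('pics/p11.png',np.vstack([c,a]))
ag=finder.tip_of('top','keeper_grip');sg=finder.tip_of('scene','keeper_grip')
print(ag[:2],sg[:2]); print(tri(T,ag[0]['at'],S,sg[0]['at']), rk(-.005,-.175,.055)); o=ctrl.get_obs(); print(o['t'],o['tool_pos'])
E
```

```text
[[118.2, 36.6], [17.5, 116.3]]
[[104.7, 37.9], [-3.2, 39.5]]
[{'at': [319.4, 242.1], 'conf': 0.87}] [{'at': [317.1, 230.9], 'conf': 0.55}]
(array([ 0.57322503, -0.02848427,  0.05652205]), np.float64(0.0003619189327581314)) [ 0.57100213 -0.02955997  0.055     ]
37.0333 [ 0.49309868 -0.29851272  0.20196987]
```

View pics/p11.png

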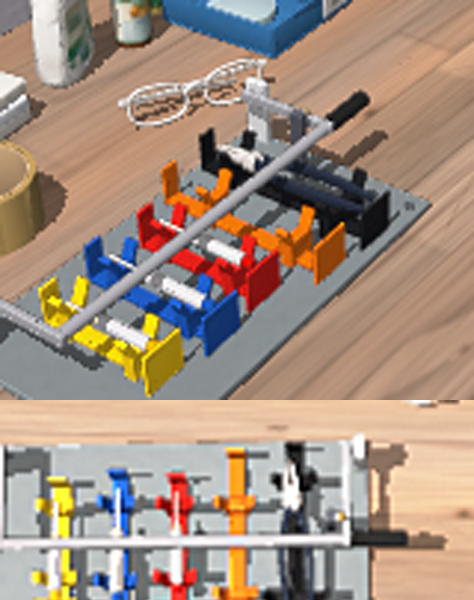

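```bash
python3 -c "
from h import *
print(ctrl.finish_job())"
```

```text
the job is handed in; nothing more can be done
None
```

I swung the keeper up to about 1.75 rad. I then put the blue, yellow and red drivers and the pliers in their own cradles, handle ends towards the robot. Finally I shut the keeper and handed the job in at about 37 s. The orange file was not on the bench, so its cradle is empty.

**Tools:** The last pictures show all four lying in both notches between the end stops, under the bar. I judged this by eye and did not measure how well each one is centred.

**Keeper:** The press down met 12.6 N at the bottom, well above the catch's 3 to 6 N. The grip then measured 56.5 mm high against 55 mm for shut. That is about 0.02 rad, but the roughly 2 mm camera error nearly covers the 0.04 rad limit. I did not do a second push to confirm it.

**Bystanders:** The spectacles look unmoved. The robot never went near the marker pen, but I did not check it at the end.

No grip slip or knocked tool showed up, and the arm was clear of everything when I handed in. I viewed 14 pictures.

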